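Close the filter holder's cover in star order

ROBOT

A 6-joint arm with a two-finger parallel gripper is mounted at the origin on the work surface. World frame = base frame: x ahead of the robot, y to its left, z up, the work surface at z = 0. Lengths are in m, angles in rad, forces in N, time in s.
With the tool pointing down it reaches from about 0.425 to 0.95 m from the base axis. Payload 3.5 kg.
Tool frame: the origin (TCP) lies at the very end of the fingers, on their centre line; the grasp point (between the pads) lies 19 mm behind it; z points along the fingers, y is the direction in which the jaws open and shut (so a half turn about z gives the same grasp; the last joint's range is limited). The gripper opens to 85 mm and grips with 20 to 120 N. Pads are 22 mm wide; open, the fingers measure 114 mm over their backs; the gripper's body (76 mm by 85 mm) begins 54 mm behind the grasp point. The pads swing forward as they close: fully open they stand 13 mm farther back than shut.
Start: joints at [1.188, 0.286, 1.577, -0, 1.279, -0.15], TCP at [0.156, 0.657, 0.231] pointing down, gripper open.
Joint ranges: [-2.77, 2.77], [-0.9, 2.22], [0.21, 2.48], [-1.53, 4.67], [0.24, 2.81], [-2.84, 2.84]. Speed limits (rad/s): [2.79, 2.79, 3.14, 3.14, 3.14, 3.14].

INTERFACE

Orientations are given as a unit quaternion [x, y, z, w].
In Python, from plant import get_state, read_camera, get_calibration, ticket, search_frame, cut_out, pinpoint gives the robot as it stands.
- The arm moves only by the tool move_arm, never from a script. Its argument "plan" is a list that holds one entry, the list of rows, each a list of 7 numbers: the turn, a rotation vector about the tool's x, y, z in degrees, then the shift along the tool's x, y, z in m, then the finger opening in m, from 0 to 0.0854. In form: [[[ax, ay, az, x, y, z, hand], ...]]. A call has exactly 5 rows; each row is the pose to reach, as a shift and turn from the pose measured when the call began, along the tool's axes at that moment; what a row does not reach only later rows make up. A row lasts 1/8 s, in which the tool goes at most 62.5 mm and 10.7 degrees, less where a joint would pass 70% of its speed; a pose out of reach is approached as far as the arm can. A call with a gripper value outside its range is refused whole. The fingers move at their own pace and stop on an object; "force" is the grip in N (left out, the last holds). Time passes only in rows, so rows that repeat a pose let the fingers close, or fill a call up. It gives the time, the measured TCP pose, the force and the opening at its end, in the units of the state.
- get_state(): the state, without advancing time (a new reading comes with each control period).
- read_camera(name): name is "side" or "top" or "wrist"; returns the picture (420x560x3 uint8, red, green, blue); there is no depth.
- get_calibration(name): a dict with "mtx" (3x3 intrinsics, pixels), "extrinsics" (4x4, takes a point from camera to world coordinates); the wrist camera has in their place "hand_eye" (4x4, takes a point from camera to tool coordinates, whose origin is the TCP and whose axes are the flange's). Camera axes: x right, y up, looking along -z (the intrinsics and any distortion apply to the point x, -y, -z); pixel columns grow to the right and rows downward; lengths in m; the calibration is good to about 2 mm. The wrist camera is an equidistant fisheye: a pixel r from the principal point sees the ray r / f radians off the axis. A picture is of the moment at which its call begins: read the wrist's pose just before it. get_calibration takes no time and is no camera call.
- ticket.sign_off(): hands the job in, once; it reports no verdict.
Trained networks look in the newest picture that a camera, given by its name, has taken for a name from the list of things; names that differ only in an ending like _2 or _b are one class to them, and where a whole thing is asked for, a point or a joint stands for the part that bears it (a point fixed in the world has none). Each returns a list of dicts, best first, with "p" (0 to 1); they miss things now and then, are a little off and sometimes report something else, mostly with a low value. They report only what shows in the picture. A call takes as long as a camera call. They do not tell look-alikes from the thing itself.
- search_frame(camera, query): "centre" ([column, row] in pixels, amid what is visible of it).
- cut_out(camera, query): "pixels" (420x560 bool, what is visible of it) and "centre" ([column, row] in pixels, amid what is visible of it).
- pinpoint(camera, query): "centre" ([column, row] in pixels: a listed point, or the origin of a listed thing).
The state is a dict: "time": time; "qpos": joint angles; "dq": joint speeds; "joint_efforts": joint torques, N m; "eef_pos": TCP position; "tcp_rot": TCP orientation; "contact_force": force on the tool from outside, world axes, zero at the start; "wrist_torque": the same for the moment, N m; "opening": opening from 0.0 (shut) to 1.0 (fully open).
Only numpy, scipy, OpenCV 4.12 (cv2) and the standard library are available. Lean on these libraries where they do the work, as an engineer would, in place of code of your own. Each camera call takes 0.05 s, during which the arm holds its last target.

TASK

Tighten the four blue wing knobs on the filter holder's cover clockwise, crossing from side to side in the order of the pips (one, two, three, four) and in two passes. In the first pass run each knob down only until you feel it bite and its red pointer has moved onto the yellow patch, not past it; in the second pass, in the same order, tighten each fully, until its pointer stops at the green mark. Let go of the knobs at the end, and leave the other things in the tray as they stand.

Things in the scene. Friction and masses are not known exactly. Their poses are not given: they have to be found in the camera images.
- tray: Green plastic tray, 310 x 480 mm, rim 28 mm high, floor 4 mm thick, fixed to the bench. Origin: centre of its underside.
- holder: Steel filter holder on legs, 208 mm across, fixed in the tray. Origin: centre of its underside; its round cover's flat top is 100 mm above. Four knobs on the cover, 64 mm from its centre: knob 1 at the holder's +x, 2 opposite at -x, 3 at +y, 4 opposite at -y. One to four black pips on the cover, inward of each knob, tell its number. A stub in the middle is 10 mm high.
- knob1: Blue wing knob beside 1 pip: upright bar 42 long (its x) x 13 thick (its y) x 30 mm tall, 22 mm clear of the cover. Origin: bar's centre; turns about its vertical z. Clockwise from above it runs freely (0.03 N m) for an unknown 0.15 to 0.75 rad that its looks do not tell, then bites (0.3 N m, building up over 0.1 rad as a washer winds up, which springs back on release) and drags the collar below for 0.6 rad to a dead stop. It stays as left and keeps its height.
- pointer1 (a point): Tip of the red pointer on the white collar (34 mm across, 8 mm high) under knob 1, 28 mm from the knob's axis. Once the knob bites it swings clockwise with it, 0.6 rad from start to stop; just outside its path a yellow patch spans 0.1 to 0.35 rad of the swing and a green mark is at its end. Only the knob can move it.
- mark1 (a point): Where the pointer tip of knob 1 arrives, beside the green mark, when that knob is fully tight; about 17 mm from the tip's place at the start.
- knob2: Blue wing knob beside 2 pips: upright bar 42 long (its x) x 13 thick (its y) x 30 mm tall, 22 mm clear of the cover. Origin: bar's centre; turns about its vertical z. Clockwise from above it runs freely (0.03 N m) for an unknown 0.15 to 0.75 rad that its looks do not tell, then bites (0.3 N m, building up over 0.1 rad as a washer winds up, which springs back on release) and drags the collar below for 0.6 rad to a dead stop. It stays as left and keeps its height.
- pointer2 (a point): Tip of the red pointer on the white collar (34 mm across, 8 mm high) under knob 2, 28 mm from the knob's axis. Once the knob bites it swings clockwise with it, 0.6 rad from start to stop; just outside its path a yellow patch spans 0.1 to 0.35 rad of the swing and a green mark is at its end. Only the knob can move it.
- mark2 (a point): Where the pointer tip of knob 2 arrives, beside the green mark, when that knob is fully tight; about 17 mm from the tip's place at the start.
- knob3: Blue wing knob beside 3 pips: upright bar 42 long (its x) x 13 thick (its y) x 30 mm tall, 22 mm clear of the cover. Origin: bar's centre; turns about its vertical z. Clockwise from above it runs freely (0.03 N m) for an unknown 0.15 to 0.75 rad that its looks do not tell, then bites (0.3 N m, building up over 0.1 rad as a washer winds up, which springs back on release) and drags the collar below for 0.6 rad to a dead stop. It stays as left and keeps its height.
- pointer3 (a point): Tip of the red pointer on the white collar (34 mm across, 8 mm high) under knob 3, 28 mm from the knob's axis. Once the knob bites it swings clockwise with it, 0.6 rad from start to stop; just outside its path a yellow patch spans 0.1 to 0.35 rad of the swing and a green mark is at its end. Only the knob can move it.
- mark3 (a point): Where the pointer tip of knob 3 arrives, beside the green mark, when that knob is fully tight; about 17 mm from the tip's place at the start.
- knob4: Blue wing knob beside 4 pips: upright bar 42 long (its x) x 13 thick (its y) x 30 mm tall, 22 mm clear of the cover. Origin: bar's centre; turns about its vertical z. Clockwise from above it runs freely (0.03 N m) for an unknown 0.15 to 0.75 rad that its looks do not tell, then bites (0.3 N m, building up over 0.1 rad as a washer winds up, which springs back on release) and drags the collar below for 0.6 rad to a dead stop. It stays as left and keeps its height.
- pointer4 (a point): Tip of the red pointer on the white collar (34 mm across, 8 mm high) under knob 4, 28 mm from the knob's axis. Once the knob bites it swings clockwise with it, 0.6 rad from start to stop; just outside its path a yellow patch spans 0.1 to 0.35 rad of the swing and a green mark is at its end. Only the knob can move it.
- mark4 (a point): Where the pointer tip of knob 4 arrives, beside the green mark, when that knob is fully tight; about 17 mm from the tip's place at the start.
- wash_bottle: Bystander: white plastic bottle with a red band, 56 mm across, 145 mm tall, loose in the tray. Origin: centre of its underside.
- vial: Bystander: small amber jar with a black cap, 34 mm across, 75 mm tall, loose in the tray. Origin: centre of its underside.
- beaker: Bystander: glass beaker, 60 mm across, 80 mm tall, loose in the tray. Origin: centre of its underside.
- filter_box: Bystander: small cardboard box, 75 x 55 x 20 mm, loose in the tray. Origin: centre of its underside.
Not all that is in view belongs to the job. Of the things like the holder, leave any that is turquoise; of the rest the larger one is meant.

How it is judged:
On the way, in this order (a step that is already met when the one before it is completed fails the run):
1. first pass: knob 1 (one pip) has bitten and its pointer has come to the yellow patch (distance between pointer1 and mark1 below 0.0147 m), for 0.1 s.
2. first pass: knob 2 (two pips) has bitten and its pointer has come to the yellow patch (distance between pointer2 and mark2 below 0.0147 m), for 0.1 s.
3. first pass: knob 3 (three pips) has bitten and its pointer has come to the yellow patch (distance between pointer3 and mark3 below 0.0147 m), for 0.1 s.
4. first pass: knob 4 (four pips) has bitten and its pointer has come to the yellow patch (distance between pointer4 and mark4 below 0.0147 m), for 0.1 s.
5. second pass: knob 1 is tight, its pointer at the green mark (distance between pointer1 and mark1 below 0.003 m), for 0.1 s.
6. second pass: knob 2 is tight, its pointer at the green mark (distance between pointer2 and mark2 below 0.003 m), for 0.1 s.
7. second pass: knob 3 is tight, its pointer at the green mark (distance between pointer3 and mark3 below 0.003 m), for 0.1 s.
8. second pass: knob 4 is tight, its pointer at the green mark (distance between pointer4 and mark4 below 0.003 m), for 0.1 s.
At the end, for the whole second after the job is handed in: All four pointer tips within 3 mm of their green-mark points, the knobs at rest and released, and the bottle, vial, beaker and box upright (within 0.2 rad) and within 30 mm of where they stood (distance between pointer1 and mark1 below 0.003 m and distance between pointer2 and mark2 below 0.003 m and distance between pointer3 and mark3 below 0.003 m and distance between pointer4 and mark4 below 0.003 m and angular speed of each of knob1, knob2, knob3, knob4 below 0.1 rad/s and distance of each of wash_bottle, vial, beaker, filter_box from where it was at the start of the episode below 0.03 m and angle between each of wash_bottle, vial, beaker, filter_box's own z axis and vertical below 0.2 rad); the robot touches nothing.
It fails at once if a knob was tightened beyond the yellow patch before all four had bitten ((distance between pointer1 and mark1 below 0.0056 m and (distance between pointer2 and mark2 above 0.0147 m or distance between pointer3 and mark3 above 0.0147 m or distance between pointer4 and mark4 above 0.0147 m)) or (distance between pointer2 and mark2 below 0.0056 m and (distance between pointer1 and mark1 above 0.0147 m or distance between pointer3 and mark3 above 0.0147 m or distance between pointer4 and mark4 above 0.0147 m)) or (distance between pointer3 and mark3 below 0.0056 m and (distance between pointer1 and mark1 above 0.0147 m or distance between pointer2 and mark2 above 0.0147 m or distance between pointer4 and mark4 above 0.0147 m)) or (distance between pointer4 and mark4 below 0.0056 m and (distance between pointer1 and mark1 above 0.0147 m or distance between pointer2 and mark2 above 0.0147 m or distance between pointer3 and mark3 above 0.0147 m))).
It fails at once if a thing standing in the tray was pushed away or tipped (distance of any of wash_bottle, vial, beaker, filter_box from where it was at the start of the episode above 0.03 m or angle between any of wash_bottle, vial, beaker, filter_box's own z axis and vertical above 0.3 rad).
It also fails if it takes over 72 s, if anything falls off the work surface, if the arm or the gripper's body presses on something with over 40 N, if the wrist force passes 120 N, or if a joint passes its speed limit or range.

## Working session

There is one attempt and no reset: what is moved stays moved. The work goes in short steps, Python scripts to look and compute and a tool call to move; the robot and the scene stay as the last step left them, time stands still between calls to the robot, and variables do not carry over. Pictures are saved under pics/ and viewed, and the job is handed in when it is done.

Besides the shell and the picture viewer there is one more tool, called after "Request:" as name(argument=value, ...) on one line, values as JSON. move_arm: Moves the arm, as the interface text tells. Its arguments: {"type":"object","properties":{"plan":{"type":"array","items":{"type":"array","items":{"type":"array","items":{"type":"number"}}}},"force":{"type":"number"}},"required":["plan"]}

```bash
ls; mkdir -p pics
python3 - <<'E'
from plant import *
import cv2
s=get_state();print(s)
for n in ['side','top','wrist']:
    im=read_camera(n);cv2.imwrite(f'pics/{n}0.png',im[:,:,::-1]);c=get_calibration(n);print(n,c)
E
```

```text
pics
{'time': 0.0, 'qpos': array([ 1.18802271e+00,  2.87179577e-01,  1.57820789e+00, -1.20605398e-05,
        1.27858673e+00, -1.50004772e-01]), 'dq': array([ 0.00119785, -0.00031828,  0.00032023, -0.0003068 ,  0.00086143,
        0.00042205]), 'joint_efforts': array([-9.03390064e-04, -4.05996072e+01, -2.92615646e+01, -1.91630170e-04,
        6.11283205e-03,  8.82675522e-06]), 'eef_pos': array([0.15542902, 0.65617538, 0.22992118]), 'tcp_rot': array([ 1.16120044e-01,  9.93234473e-01, -1.15029168e-03, -3.07901783e-04]), 'contact_force': array([-0.61248093, -0.37949729, -0.05448231]), 'wrist_torque': array([ 0.01860097, -0.00629324,  0.00884247]), 'opening': 0.9962887881733314}
side {'mtx': array([[435.34980871,   0.        , 283.81465569],
       [  0.        , 435.34980871, 207.73371807],
       [  0.        ,   0.        ,   1.        ]]), 'extrinsics': array([[ 0.78845183,  0.44967694, -0.41968364,  0.01007299],
       [-0.61509551,  0.57518612, -0.53927584, -0.69906809],
       [-0.0011037 ,  0.68333855,  0.73010082,  0.95547293],
       [ 0.        ,  0.        ,  0.        ,  1. 
[... 357 characters left out ...]
-02],
       [ 3.49354689e-04,  2.45638165e-01,  9.69361527e-01,
         1.33194489e+00],
       [ 0.00000000e+00,  0.00000000e+00,  0.00000000e+00,
         1.00000000e+00]])}
wrist {'mtx': array([[325.1922621 ,   0.        , 280.22354134],
       [  0.        , 325.1922621 , 215.74685577],
       [  0.        ,   0.        ,   1.        ]]), 'hand_eye': array([[ 9.72863823e-06,  9.49124575e-01,  3.14900842e-01,
         8.27854509e-02],
       [ 9.99999857e-01, -1.77692387e-04,  5.04678150e-04,
         4.55143013e-04],
       [ 5.34957917e-04,  3.14900792e-01, -9.49124441e-01,
        -1.41407100e-01],
       [ 0.00000000e+00,  0.00000000e+00,  0.00000000e+00,
         1.00000000e+00]])}
```

View pics/side0.png

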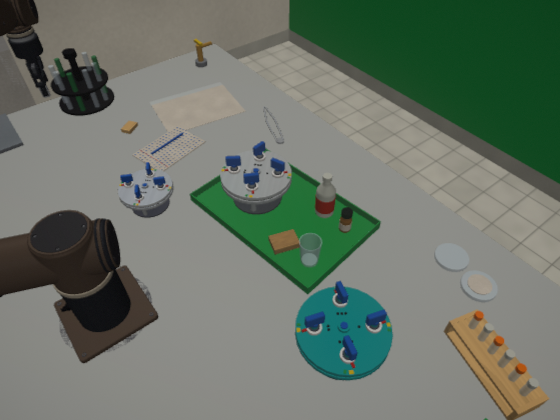

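View pics/top0.png

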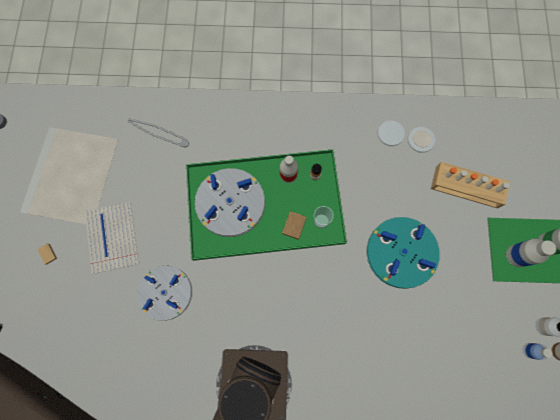

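View pics/wrist0.png

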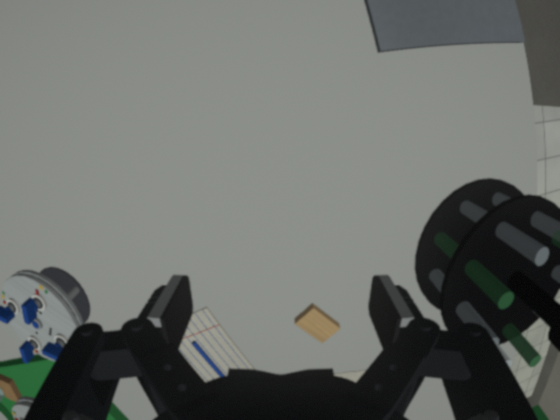

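Candidates for the holder: the steel one in the tray (top camera, pixel 230,202), the smaller steel one (163,292) and the turquoise one (404,252). I choose the larger steel one in the tray and will check it in a crop.

```bash
cat > h.py <<'E'
import numpy as np,cv2
from plant import *
from scipy.spatial.transform import Rotation as R
def proj(cam,P,s=None):
    c=get_calibration(cam);P=np.atleast_2d(P)
    if cam=='wrist':
        T=np.eye(4);T[:3,:3]=R.from_quat(s['tcp_rot']).as_matrix();T[:3,3]=s['eef_pos'];T=T@c['hand_eye']
    else:T=c['extrinsics']
    q=(P-T[:3,3])@T[:3,:3];q=q*[1,-1,-1];K=c['mtx']
    if cam=='wrist':
        r=np.hypot(q[:,0],q[:,1]);th=np.arctan2(r,q[:,2]);u=q[:,:2]/r[:,None]*th[:,None]
    else:u=q[:,:2]/q[:,2:]
    return u*K[0,0]+K[:2,2]
def unproj(cam,px,z,s=None):
    c=get_calibration(cam);px=np.atleast_2d(px).astype(float)
    if cam=='wrist':
        T=np.eye(4);T[:3,:3]=R.from_quat(s['tcp_rot']).as_matrix();T[:3,3]=s['eef_pos'];T=T@c['hand_eye']
    else:T=c['extrinsics']
    K=c['mtx'];u=(px-K[:2,2])/K[0,0]
    if cam=='wrist':
        r=np.hypot(u[:,0],u[:,1]);d=np.c_[u/r[:,None]*np.sin(r)[:,None],np.cos(r)]
    else:d=np.c_[u,np.ones(len(u))]
    d=(d*[1,-1,-1])@T[:3,:3].T
    t=(z-T[2,3])/d[:,2]
    return T[:3,3]+d*t[:,None]
E
python3 - <<'E'
from h import *
im=cv2.imread('pics/top0.png')
cv2.imwrite('pics/tc0.png',cv2.resize(im[150:270,170:355],None,fx=4.2,fy=4.2,interpolation=cv2.INTER_CUBIC))
im=cv2.imread('pics/side0.png')
cv2.imwrite('pics/sc0.png',cv2.resize(im[130:220,205:310],None,fx=6,fy=6,interpolation=cv2.INTER_CUBIC))
for cam in ['top','side']:
  read_camera(cam)
  for n,z in [('holder',.004),('knob1',.141),('pointer1',.11),('wash_bottle',.004),('vial',.004),('beaker',.004),('filter_box',.004),('tray',0)]:
    for d in pinpoint(cam,n): print(cam,n,round(d['p'],2),np.round(d['centre']),np.round(unproj(cam,d['centre'],z)[0],3))
E
```

```text
top holder 0.91 [169. 295.] [0.247 0.271 0.004]
top holder 0.73 [396. 256.] [ 0.386 -0.425  0.004]
top holder 0.62 [234. 210.] [0.518 0.087 0.004]
top knob1 0.63 [175. 277.] [0.289 0.222 0.141]
top knob1 0.63 [429. 262.] [ 0.355 -0.481  0.141]
top knob1 0.62 [208. 211.] [0.479 0.144 0.141]
top knob1 0.6 [212. 183.] [0.565 0.141 0.141]
top knob1 0.54 [240. 213.] [0.476 0.054 0.141]
top knob1 0.52 [246. 182.] [0.571 0.041 0.141]
top knob1 0.5 [423. 229.] [ 0.447 -0.468  0.141]
top knob1 0.47 [388. 235.] [ 0.426 -0.37   0.141]
top knob1 0.46 [251. 178.] [0.582 0.028 0.141]
top knob1 0.44 [150. 300.] [0.225 0.283 0.141]
top knob1 0.41 [153. 283.] [0.271 0.281 0.141]
top knob1 0.36 [173. 306.] [0.212 0.22  0.141]
top knob1 0.3 [316. 175.] [ 0.598 -0.163  0.141]
top pointer1 0.71 [212. 224.] [0.448 0.135 0.11 ]
top pointer1 0.64 [433. 272.] [ 0.33 -0.5   0.11]
top pointer1 0.59 [388. 279.] [ 0.305 -0.373  0.11 ]
top pointer1 0.57 [250. 177.] [0.596 0.032 0.11 ]
top pointer1 0.55 [182. 276.] [0.297 0.21  0.11 ]
top pointer1 0.53 [256. 221.] [0.461 0.008 0.11 ]
top pointer1 0.53 [146. 275.] 
[... 1802 characters left out ...]
59 [227. 169.] [0.461 0.149 0.11 ]
side pointer1 0.56 [288. 172.] [0.592 0.027 0.11 ]
side pointer1 0.48 [150. 168.] [0.287 0.29  0.11 ]
side pointer1 0.47 [142. 204.] [0.204 0.171 0.11 ]
side pointer1 0.44 [256. 146.] [0.587 0.181 0.11 ]
side pointer1 0.27 [280. 163.] [0.597 0.076 0.11 ]
side wash_bottle 0.61 [326. 213.] [ 0.641 -0.089  0.004]
side vial 0.57 [344. 228.] [ 0.646 -0.165  0.004]
side vial 0.54 [289. 173.] [0.666 0.114 0.004]
side beaker 0.96 [309. 262.] [ 0.49  -0.194  0.004]
side beaker 0.75 [261. 151.] [0.66  0.262 0.004]
side filter_box 0.72 [285. 243.] [ 0.478 -0.103  0.004]
side tray 0.59 [282. 213.] [ 0.541 -0.006  0.   ]
side tray 0.35 [255. 149.] [ 0.651  0.287 -0.   ]
```

View pics/tc0.png

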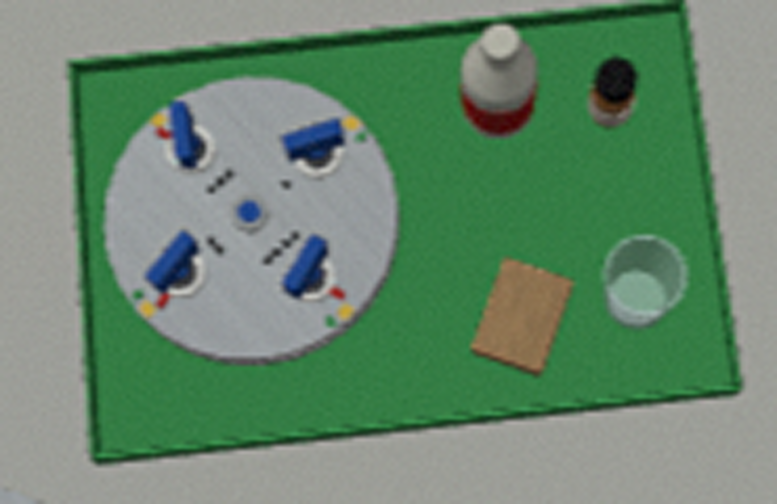

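View pics/sc0.png

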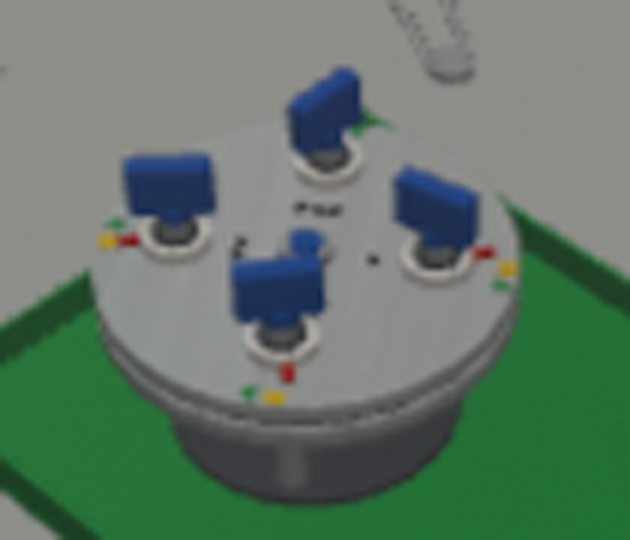

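The crop confirms the holder. In it knob 1 is upper right (315,140), knob 2 lower left (175,260), knob 3 upper left (182,135) and knob 4 lower right (305,268). I'll move to a hover above the centre.

Request:
move_arm(plan=[[[0,0,10,-0.044,-0.042,-0.004,0.05],[0,0,20,-0.088,-0.085,-0.008,0.05],[0,0,30,-0.132,-0.127,-0.012,0.05],[0,0,40,-0.176,-0.17,-0.016,0.05],[0,0,50,-0.22,-0.212,-0.02,0.05]]], force=80)

```text
time: 1.68
eef_pos: [0.3216, 0.3981, 0.2518]
tcp_rot: [0.527, 0.85, 0.0, 0.0]
contact_force: [0.4, 0.4, -0.2]
opening: 0.584
```

```bash
cat >> h.py <<'E'
def go(x,y,z,yaw):
    "remaining shift in tool axes & turn to reach pos with tool-y at heading yaw deg"
    s=get_state();M=R.from_quat(s['tcp_rot']).as_matrix()
    d=M.T@(np.array([x,y,z])-s['eef_pos']); cur=np.degrees(np.arctan2(M[1,1],M[0,1]))
    az=(cur-yaw+180)%360-180
    print('t',round(s['time'],2),'pos',np.round(s['eef_pos'],4),'yaw',round(cur,1),'tilt',np.round(M[:2,2],4),'-> az',round(az,1),'shift',np.round(d,4),'q6',round(np.degrees(s['qpos'][5]),1))
E
python3 -c "
from h import *
go(.52,.09,.25,15)"
```

```text
t 1.68 pos [0.3216 0.3981 0.2518] yaw 26.4 tilt [0.0009 0.0005] -> az 11.4 shift [-0.3642  0.041   0.0018] q6 13.3
```

Request:
move_arm(plan=[[[0,0,4,-0.061,0.007,0,0.05],[0,0,8,-0.122,0.014,0,0.05],[0,0,11,-0.183,0.021,0.001,0.05],[0,0,11,-0.244,0.028,0.002,0.05],[0,0,11,-0.305,0.035,0.002,0.05]]])

```text
time: 2.3
eef_pos: [0.4892, 0.1385, 0.2502]
tcp_rot: [0.606, 0.795, 0.001, 0.001]
contact_force: [-0.5, 0.6, 0.3]
opening: 0.582
```

Request:
move_arm(plan=[[[0,0,0,-0.058,-0.006,0,0.05],[0,0,0,-0.058,-0.006,0,0.05],[0,0,0,-0.058,-0.006,0,0.05],[0,0,0,-0.058,-0.006,0,0.05],[0,0,0,-0.058,-0.006,0,0.05]]])

```text
time: 2.92
eef_pos: [0.4985, 0.0823, 0.2502]
tcp_rot: [0.605, 0.796, 0.001, 0.001]
contact_force: [-0.1, -0.5, 0.1]
opening: 0.586
```

Run:
```python
from h import *
go(.52,.09,.25,15)
s=get_state();im=read_camera('wrist');cv2.imwrite('pics/w1.png',im[:,:,::-1]);np.save('w1.npy',dict(s),allow_pickle=True)
for n,z in [('knob1',.141),('pointer1',.11)]:
    for d in pinpoint('wrist',n): print(n,round(d['p'],2),np.round(d['centre']),np.round(unproj('wrist',d['centre'],z,s)[0],4))
```

```text
t 2.92 pos [0.4985 0.0823 0.2502] yaw 15.5 tilt [0.0021 0.0009] -> az 0.5 shift [0.0017 0.0228 0.0002] q6 -17.7
knob1 0.8 [343. 269.] [0.5637 0.0476 0.141 ]
knob1 0.76 [381. 174.] [0.5666 0.1365 0.141 ]
knob1 0.73 [272. 143.] [0.4754 0.1362 0.141 ]
knob1 0.72 [244. 246.] [0.4756 0.0474 0.141 ]
knob1 0.53 [57.  4.] [0.2501 0.2216 0.141 ]
knob1 0.51 [110.   3.] [0.3104 0.2232 0.141 ]
pointer1 0.96 [60. 20.] [0.2332 0.2109 0.11  ]
pointer1 0.86 [247. 117.] [0.4491 0.1492 0.11  ]
pointer1 0.74 [228. 253.] [0.4622 0.0212 0.11  ]
pointer1 0.71 [130.  17.] [0.3175 0.2189 0.11  ]
pointer1 0.62 [393. 146.] [0.5805 0.1616 0.11  ]
pointer1 0.61 [354. 274.] [0.588  0.0311 0.11  ]
```

View pics/w1.png

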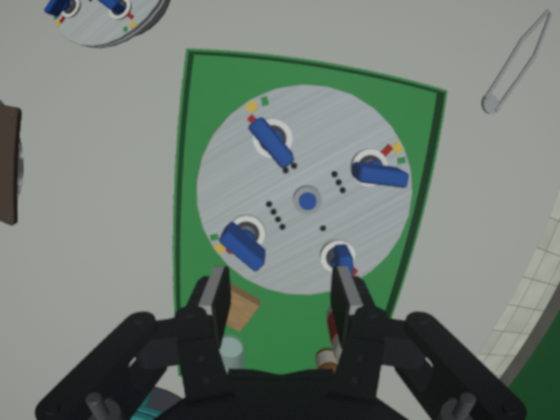

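```bash
cat >> h.py <<'E'
from scipy.optimize import minimize
def bluemask(bgr):
    hsv=cv2.cvtColor(bgr,cv2.COLOR_BGR2HSV)
    return (cv2.inRange(hsv,(105,120,40),(130,255,255))>0)
def barhull(cam,x,y,yaw,s):
    c,sn=np.cos(yaw),np.sin(yaw)
    P=[]
    for a in(-.021,.021):
        for b in(-.0065,.0065):
            for z in(.126,.156):P.append([x+a*c-b*sn,y+a*sn+b*c,z])
    return cv2.convexHull(proj(cam,P,s).astype(np.float32))
def raster(h,shape,f=8):
    m=np.zeros(shape,np.uint8);cv2.fillPoly(m,[np.round(h*2**4).astype(np.int32)],255,lineType=cv2.LINE_AA,shift=4);return m/255.
def fitbar(cam,mask,s,x0,ignore=None,fix=False):
    px=proj(cam,[[x0[0],x0[1],.141]],s)[0];yy,xx=np.mgrid[:420,:560]
    near=np.hypot(xx-px[0],yy-px[1])<45
    if ignore is not None: near&=~ignore
    M=(mask&near).astype(float)
    def cost(p):
        q=(x0[0],x0[1],p[0]) if fix else (x0[0]+p[1]*.005,x0[1]+p[2]*.005,p[0])
        r=raster(barhull(cam,*q,s),mask.shape);return (np.abs(r-M)[near]).sum()
    best=None
    for a in np.radians(np.arange(0,180,20)):
        sim=np.array([[a]]) if fix else None
        r=minimize(cost,[a] if fix else [a,0,0],method='Nelder-Mead',options=dict(initial_simplex=[[a],[a+.3]] if fix else [[a,0,0],[a+.3,0,0],[a,1,0],[a,0,1]],maxiter=200))
        if best is None or r.fun<best.fun:best=r
    p=best.x
    return (np.degrees(p[0])%180,x0[0]+(0 if fix else p[1]*.005),x0[1]+(0 if fix else p[2]*.005),best.fun,M.sum())
E
python3 - <<'E'
from h import *
s=np.load('w1.npy',allow_pickle=True).item();im=cv2.imread('pics/w1.png');m=bluemask(im)
ig=np.zeros(m.shape,bool)
res={}
for k,x0 in {1:(.5637,.0476),2:(.4754,.1362),3:(.5666,.1365),4:(.4756,.0474)}.items():
    r=fitbar('wrist',m,s,x0);res[k]=r;print(k,np.round(r,4))
v=im.copy()
for k,r in res.items():
    h=barhull('wrist',r[1],r[2],np.radians(r[0]),s);cv2.polylines(v,[np.round(h).astype(np.int32)],True,(0,255,255),1)
cv2.imwrite('pics/w1f.png',cv2.resize(v[80:310,180:430],None,fx=2.5,fy=2.5,interpolation=cv2.INTER_CUBIC))
P={k:np.array(r[1:3]) for k,r in res.items()}
for a,b in((1,2),(3,4)):print(np.round((P[a]+P[b])/2,4),np.linalg.norm(P[a]-P[b]),np.degrees(np.arctan2(*(P[a]-P[b])[::-1])))
E
```

```text
1 [1.315450e+02 5.684000e-01 4.850000e-02 6.706275e+02 3.290000e+02]
2 [1.448506e+02 4.761000e-01 1.378000e-01 2.790196e+02 9.250000e+02]
3 [1.495200e+00 5.668000e-01 1.371000e-01 3.371059e+02 9.310000e+02]Traceback (most recent call last):
  File "<stdin>", line 6, in <module>
  File "h.py", line 56, in fitbar
    r=minimize(cost,[a] if fix else [a,0,0],method='Nelder-Mead',options=dict(initial_simplex=[[a],[a+.3]] if fix else [[a,0,0],[a+.3,0,0],[a,1,0],[a,0,1]],maxiter=200))
    res = _minimize_neldermead(fun, x0, args, callback, bounds=bounds,
                               **options)
    fxr = func(xr)
    fx = function(np.copy(x), *(wrapper_args + args))
  File "h.py", line 52, in cost
    r=raster(barhull(cam,*q,s),mask.shape);return (np.abs(r-M)[near]).sum()
             ~~~~~~~^^^^^^^^^^
  File "h.py", line 42, in barhull
    return cv2.convexHull(proj(cam,P,s).astype(np.float32))
                          ~~~~^^^^^^^^^
  File "h.py", line 5, in proj
    c=get_calibration(cam);P=np.atleast_2d(P)
ValueError: time passes only in moves, steps and waits
```

```bash
python3 - <<'E'
from plant import *
import numpy as np
np.save('cal.npy',{c:get_calibration(c) for c in('top','side','wrist')},allow_pickle=True)
E
sed -i 's/c=get_calibration(cam)/c=CAL[cam]/; s/^def proj/CAL=np.load("\.\/cal.npy",allow_pickle=True).item()\ndef proj/' h.py
cat > f1.py <<'E'
from h import *
s=np.load('w1.npy',allow_pickle=True).item();im=cv2.imread('pics/w1.png');m=bluemask(im)
res={}
for k,x0 in {1:(.5637,.0476),2:(.4754,.1362),3:(.5666,.1365),4:(.4756,.0474)}.items():
    r=fitbar('wrist',m,s,x0);res[k]=r;print(k,np.round(r,4))
v=im.copy();v[m]=(255,0,255)
for k,r in res.items():
    h=barhull('wrist',r[1],r[2],np.radians(r[0]),s);cv2.polylines(v,[np.round(h).astype(np.int32)],True,(0,255,255),1)
cv2.imwrite('pics/w1f.png',cv2.resize(v[80:310,180:430],None,fx=2.5,fy=2.5,interpolation=cv2.INTER_CUBIC))
P={k:np.array(r[1:3]) for k,r in res.items()}
for a,b in((1,2),(3,4)):print(np.round((P[a]+P[b])/2,4),np.linalg.norm(P[a]-P[b]),np.degrees(np.arctan2(*(P[a]-P[b])[::-1])))
E
python3 f1.py
```

```text
1 [1.315450e+02 5.684000e-01 4.850000e-02 6.706275e+02 3.290000e+02]
2 [1.448506e+02 4.761000e-01 1.378000e-01 2.790196e+02 9.250000e+02]
3 [1.495200e+00 5.668000e-01 1.371000e-01 3.371059e+02 9.310000e+02]
4 [1.428392e+02 4.760000e-01 4.680000e-02 3.645882e+02 1.129000e+03]
[0.5223 0.0931] 0.12841344046627046 -44.07774206975757
[0.5214 0.092 ] 0.1280521851438599 44.86496735053137
```

View pics/w1f.png

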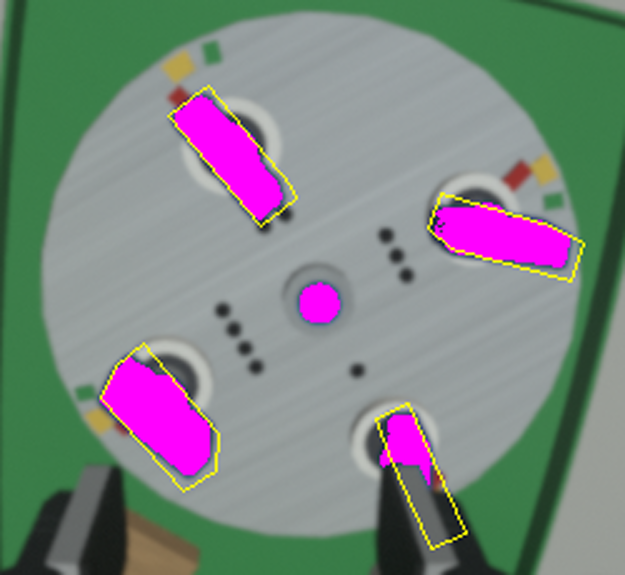

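```bash
cat > f2.py <<'E'
from h import *
s=np.load('w1.npy',allow_pickle=True).item();im=cv2.imread('pics/w1.png')
hsv=cv2.cvtColor(im,cv2.COLOR_BGR2HSV);m=cv2.inRange(hsv,(100,80,25),(135,255,255))>0
yy,xx=np.mgrid[:420,:560]
K={2:(.4762,.1375),3:(.5667,.1382),4:(.4769,.0470)}
def hull(x,y,yaw,L,W,z0,z1):
    c,sn=np.cos(yaw),np.sin(yaw)
    return cv2.convexHull(proj('wrist',[[x+a*c-b*sn,y+a*sn+b*c,z] for a in(-L,L) for b in(-W,W) for z in(z0,z1)],s).astype(np.float32))
v=im.copy()
for k,(x,y) in K.items():
    px=proj('wrist',[[x,y,.141]],s)[0];near=np.hypot(xx-px[0],yy-px[1])<42;M=(m&near).astype(float)
    best=None
    def cost(p,out=False):
        h=hull(x+p[1]*.003,y+p[2]*.003,p[0],.021*p[3],.0065*p[3],.126,.156+.005*p[4]);return h if out else np.abs(raster(h,m.shape)-M)[near].sum()
    for a in np.radians(np.arange(0,180,15)):
        p0=np.array([a,0,0,.95,0]);sim=np.vstack([p0]+[p0+d for d in np.diag([.25,1,1,.1,1])])
        r=minimize(cost,p0,method='Nelder-Mead',options=dict(initial_simplex=sim,maxiter=400))
        if best is None or r.fun<best.fun:best=r
    print(k,np.degrees(best.x[0])%180,np.round(best.x,3),best.fun,M.sum())
    ys,xs=np.nonzero(M);print(cv2.minAreaRect(np.c_[xs,ys].astype(np.float32)))
    cv2.polylines(v,[np.round(cost(best.x,True)).astype(np.int32)],True,(0,255,255),1)
cv2.imwrite('pics/w1g.png',cv2.resize(v[80:310,180:430],None,fx=2.5,fy=2.5,interpolation=cv2.INTER_CUBIC))
E
python3 f2.py
```

```text
2 144.16588852408947 [ 2.516 -0.319  0.019  0.915 -0.333] 123.9921568627451 1010.0
((272.8411865234375, 141.06472778320312), (55.642662048339844, 21.58458137512207), 49.398704528808594)
3 8.268026672487593 [ 3.286 -0.089 -0.522  0.922 -1.143] 97.90588235294118 1031.0
((380.32000732421875, 172.25999450683594), (56.14427947998047, 23.05168342590332), 8.130102157592773)
4 150.69226078489663 [-0.512 -0.902 -0.44   0.906 -1.225] 105.51372549019608 1218.0
((244.805908203125, 244.97650146484375), (52.171775817871094, 27.98402976989746), 40.601295471191406)
```

View pics/w1g.png

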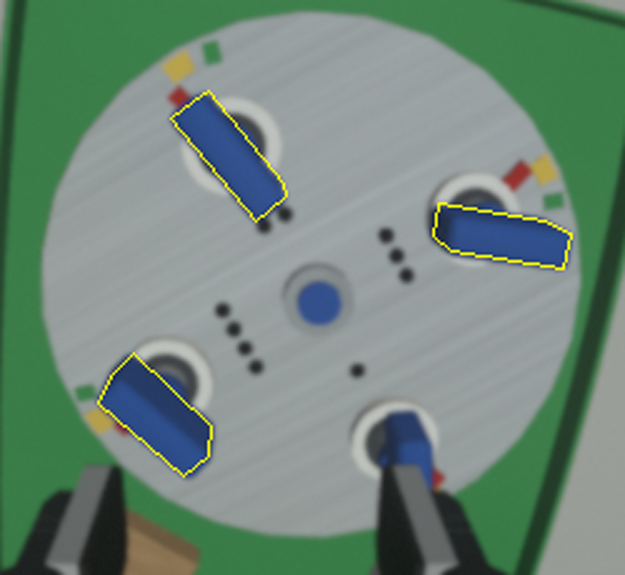

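```bash
cat > f3.py <<'E'
from h import *
K={1:(.5674,.0477),2:(.4762,.1375),3:(.5667,.1382),4:(.4769,.0470)}
yy,xx=np.mgrid[:420,:560]
for cam in('top','side'):
  im=cv2.imread(f'pics/{cam}0.png');hsv=cv2.cvtColor(im,cv2.COLOR_BGR2HSV);m=cv2.inRange(hsv,(100,80,25),(135,255,255))>0
  for k,(x,y) in K.items():
    px=proj(cam,[[x,y,.141]])[0];near=np.hypot(xx-px[0],yy-px[1])<13;M=(m&near).astype(float)
    def hull(p):
        L,W=.021*.93,.0065*.93;X,Y=x+p[1]*.003,y+p[2]*.003;c,sn=np.cos(p[0]),np.sin(p[0])
        return cv2.convexHull(proj(cam,[[X+a*c-b*sn,Y+a*sn+b*c,z] for a in(-L,L) for b in(-W,W) for z in(.126,.155)]).astype(np.float32))
    best=None
    for a in np.radians(np.arange(0,180,15)):
        p0=np.array([a,0,0]);sim=np.vstack([p0]+[p0+d for d in np.diag([.25,1,1])])
        r=minimize(lambda p:np.abs(raster(hull(p),m.shape)-M)[near].sum(),p0,method='Nelder-Mead',options=dict(initial_simplex=sim,maxiter=300))
        if best is None or r.fun<best.fun:best=r
    print(cam,k,np.degrees(best.x[0])%180,np.round(best.x[1:]*3,1),best.fun,M.sum())
go(.5674,.0477,.17,13)
E
python3 f3.py
```

```text
top 1 109.88097670981139 [-0.4 -2.9] 23.443137254901963 96.0
top 2 144.52404561871424 [ 1.7 -1.4] 29.654901960784315 94.0
top 3 19.010046701871005 [ 4.  -1.9] 29.576470588235296 76.0
top 4 152.3141179336802 [-1.3 -2.1] 27.129411764705885 86.0
side 1 100.50040824675847 [ 0.1 -1.5] 24.862745098039216 142.0
side 2 143.96125164100866 [-0.  -1.1] 31.04313725490196 147.0
side 3 25.87755719893605 [ 3.  -0.1] 26.341176470588234 122.0
side 4 2.0273757256561087 [2.8 3.8] 42.615686274509805 185.0
t 3.08 pos [0.4986 0.0818 0.2501] yaw 15.4 tilt [0.0021 0.0009] -> az 2.4 shift [-0.0512  0.0571  0.0803] q6 -17.7
```

Request:
move_arm(plan=[[[0,0,0,-0.026,0.028,0.02,0.05],[0,0,0,-0.052,0.057,0.04,0.05],[0,0,0,-0.052,0.057,0.08,0.05],[0,0,0,-0.052,0.057,0.12,0.05],[0,0,0,-0.052,0.057,0.122,0.05]]])

```text
time: 3.7
eef_pos: [0.5649, 0.0474, 0.1244]
tcp_rot: [0.606, 0.796, -0.001, -0.003]
contact_force: [0.0, 0.2, 0.9]
opening: 0.585
```

Run:
```python
from h import *
go(.567,.047,.128,15)
im=read_camera('wrist');cv2.imwrite('pics/w2.png',im[:,:,::-1])
```

```text
t 3.7 pos [0.5649 0.0474 0.1244] yaw 15.4 tilt [-0.0062  0.0016] -> az 0.4 shift [-0.0009  0.0019 -0.0036] q6 -21.0
```

View pics/w2.png

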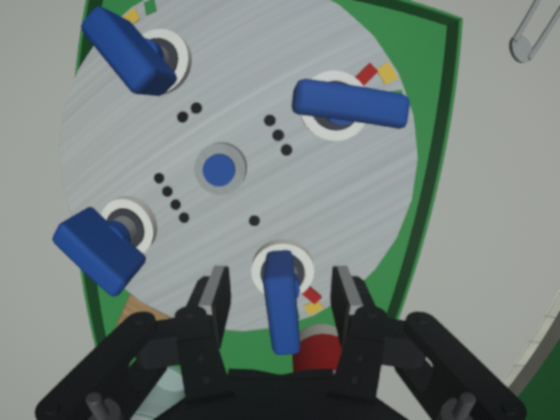

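Request:
move_arm(plan=[[[0,0,0,0,0,-0.003,0],[0,0,0,0,0,-0.003,0],[0,0,0,0,0,-0.003,0],[0,0,0,0,0,-0.003,0],[0,0,0,0,0,-0.003,0]]], force=80)

```text
time: 4.38
eef_pos: [0.5666, 0.0471, 0.1326]
tcp_rot: [0.605, 0.796, -0.0, -0.001]
contact_force: [-5.1, -1.0, 6.8]
opening: 0.131
```

```bash
cat > st.py <<'E'
import sys
from h import *
s=get_state();M=R.from_quat(s['tcp_rot']).as_matrix()
print('t',round(s['time'],2),np.round(s['eef_pos'],4),'yaw',round(np.degrees(np.arctan2(M[1,1],M[0,1])),1),'F',np.round(s['contact_force'],1),'T',np.round(s['wrist_torque'],3),'open',round(s['opening'],3),'q6',round(np.degrees(s['qpos'][5]),1),'tau6',round(s['joint_efforts'][5],3))
if len(sys.argv)>1:
    im=read_camera('wrist')[:,:,::-1];cv2.imwrite(f'pics/{sys.argv[1]}.png',im)
    cv2.imwrite(f'pics/{sys.argv[1]}c.png',cv2.resize(im[200:400,180:400],None,fx=2.5,fy=2.5,interpolation=cv2.INTER_CUBIC))
E
python3 st.py w3
```

```text
t 4.38 [0.5666 0.0471 0.1326] yaw 15.5 F [-5.1 -1.   6.8] T [-0.135  0.894  0.033] open 0.131 q6 -21.0 tau6 0.02
```

View pics/w3c.png

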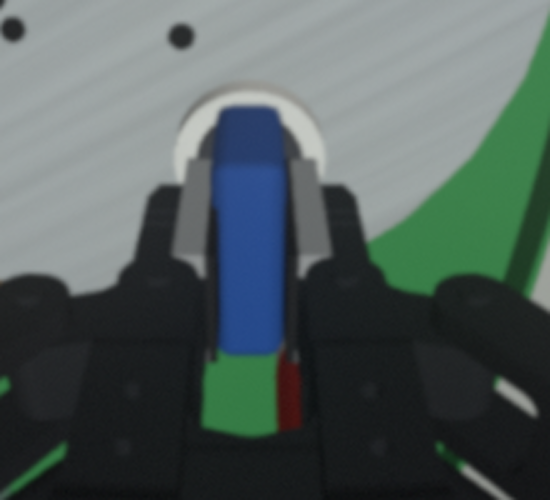

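Request:
move_arm(plan=[[[0,0,4,0,0,0,0],[0,0,8,0,0,0,0],[0,0,12,0,0,0,0],[0,0,12,0,0,0,0],[0,0,12,0,0,0,0]]])

```text
time: 5.05
eef_pos: [0.5666, 0.0471, 0.1329]
tcp_rot: [0.685, 0.729, -0.0, -0.001]
contact_force: [-0.0, -0.1, -3.2]
opening: 0.135
```

```bash
python3 st.py w4
python3 - <<'E'
from h import *
im=read_camera('side')[:,:,::-1];cv2.imwrite('pics/s4.png',im);cv2.imwrite('pics/s4c.png',cv2.resize(im[130:220,205:310],None,fx=6,fy=6,interpolation=cv2.INTER_CUBIC))
E
```

```text
t 5.05 [0.5666 0.0471 0.1329] yaw 3.5 F [-0.  -0.1 -3.2] T [-0.054 -0.092  0.031] open 0.135 q6 -9.0 tau6 0.009
```

View pics/w4c.png

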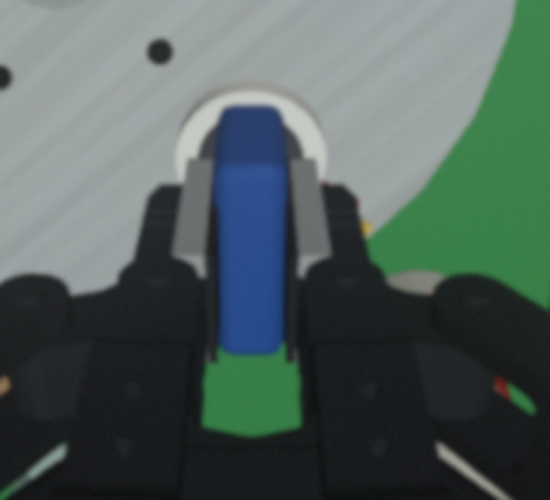

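View pics/s4c.png

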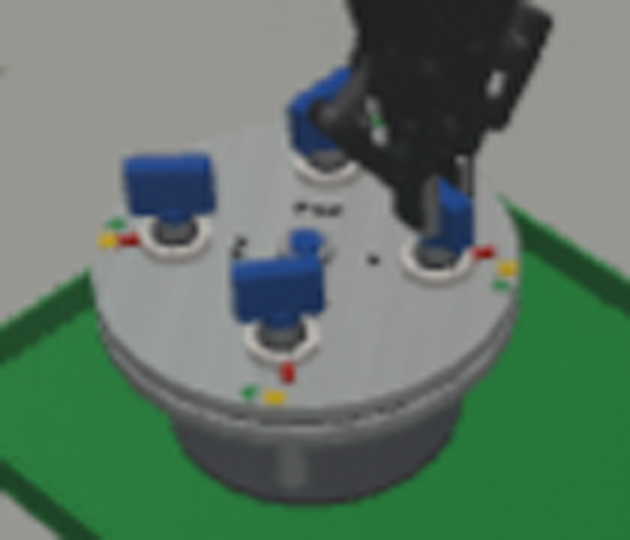

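Request:
move_arm(plan=[[[0,0,4,0,0,0,0],[0,0,8,0,0,0,0],[0,0,11,0,0,0,0],[0,0,11,0,0,0,0],[0,0,11,0,0,0,0]]])

```text
time: 5.78
eef_pos: [0.5669, 0.0471, 0.1329]
tcp_rot: [0.751, 0.66, -0.0, -0.0]
contact_force: [1.9, -0.9, -4.1]
opening: 0.135
```

```bash
python3 st.py
```

```text
t 5.78 [0.5669 0.0471 0.1329] yaw -7.4 F [ 1.9 -0.9 -4.1] T [-0.075 -0.355  0.091] open 0.135 q6 1.9 tau6 0.083
```

Request:
move_arm(plan=[[[0,0,4,0,0,0,0],[0,0,8,0,0,0,0],[0,0,11,0,0,0,0],[0,0,11,0,0,0,0],[0,0,11,0,0,0,0]]])

```text
time: 6.4
eef_pos: [0.5672, 0.047, 0.1329]
tcp_rot: [0.811, 0.585, 0.0, 0.0]
contact_force: [2.5, -0.7, -5.1]
opening: 0.128
```

```bash
python3 st.py
cat > sd.py <<'E'
import sys
from h import *
n=sys.argv[1]
im=read_camera('side')[:,:,::-1];cv2.imwrite(f'pics/{n}.png',im);cv2.imwrite(f'pics/{n}c.png',cv2.resize(im[130:220,205:310],None,fx=6,fy=6,interpolation=cv2.INTER_CUBIC))
E
python3 sd.py s5
```

```text
t 6.4 [0.5672 0.047  0.1329] yaw -18.3 F [ 2.5 -0.7 -5.1] T [-0.139 -0.543  0.292] open 0.128 q6 12.9 tau6 0.259
```

View pics/s5c.png

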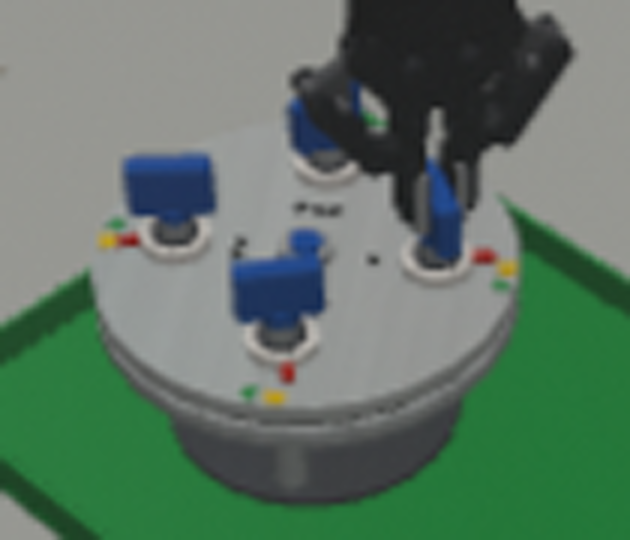

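```bash
cat > ptr.py <<'E'
import sys
from h import *
K={1:(.567,.047),2:(.4762,.1375),3:(.5667,.1382),4:(.4769,.0470)}
def col(hsv,c):
    if c=='red': return cv2.inRange(hsv,(0,130,60),(8,255,255))|cv2.inRange(hsv,(172,130,60),(180,255,255))
    if c=='yel': return cv2.inRange(hsv,(14,110,120),(32,255,255))
def ptr(cam,im,k,s=None):
    hsv=cv2.cvtColor(im,cv2.COLOR_BGR2HSV);yy,xx=np.mgrid[:420,:560];out=[]
    for c in('red','yel'):
        m=col(hsv,c)>0;px=np.c_[xx[m],yy[m]]
        if not len(px): out.append(None);continue
        W=unproj(cam,px,.107,s)[:,:2]-K[k];r=np.hypot(*W.T);ok=(r>.014)&(r<.042)
        w=hsv[m][ok][:,1].astype(float)
        if ok.sum()<2: out.append(None);continue
        c_=np.average(W[ok],axis=0,weights=w);out.append((round(np.degrees(np.arctan2(c_[1],c_[0])),1),round(np.hypot(*c_)*1e3,1),int(ok.sum())))
    return out
if __name__=='__main__':
    for f in sys.argv[1:]:
        im=cv2.imread(f'pics/{f}.png')
        for k in K:print(f,k,ptr('side' if f[0]=='s' else 'top',im,k))
E
python3 ptr.py side0 s4 s5 top0
python3 - <<'E'
from ptr import *
s=np.load('w1.npy',allow_pickle=True).item();im=cv2.imread('pics/w1.png')
for k in K:print(k,ptr('wrist',im,k,s))
E
```

```text
side0 1 [(np.float64(-24.0), np.float64(23.8), 4), (np.float64(-47.7), np.float64(34.4), 6)]
side0 2 [(np.float64(142.9), np.float64(21.4), 5), (np.float64(141.8), np.float64(30.9), 6)]
side0 3 [None, None]
side0 4 [(np.float64(-118.3), np.float64(20.0), 4), (np.float64(-132.1), np.float64(35.7), 6)]
s4 1 [(np.float64(-24.1), np.float64(23.8), 4), (np.float64(-47.7), np.float64(34.4), 6)]
s4 2 [(np.float64(143.0), np.float64(21.4), 5), (np.float64(141.8), np.float64(30.9), 6)]
s4 3 [None, None]
s4 4 [(np.float64(-118.4), np.float64(20.0), 4), (np.float64(-132.1), np.float64(35.7), 6)]
s5 1 [(np.float64(-30.9), np.float64(22.6), 6), (np.float64(-47.6), np.float64(34.4), 6)]
s5 2 [(np.float64(143.0), np.float64(21.4), 5), (np.float64(141.8), np.float64(30.9), 6)]
s5 3 [None, None]
s5 4 [(np.float64(-118.3), np.float64(20.0), 4), (np.float64(-132.1), np.float64(35.7), 6)]
top0 1 [None, (np.float64(-44.1), np.float64(34.0), 8)]
top0 2 [(np.float64(151.1), np.float64(20.9), 4), (np.float64(140.0), np.float64(32.3), 7)]
top0 3 [(np.float64(55.0), np.float64(22.2), 3), (np.float64(45.1), np.float64(32.6), 7)]
top0 4 [(np.float64(-117.3), np.float64(23.1), 4), (np.float64(-131.3), np.float64(35.6), 8)]
1 [(np.float64(-32.7), np.float64(25.5), 10), None]
2 [(np.float64(154.1), np.float64(25.8), 25), (np.float64(140.5), np.float64(33.9), 73)]
3 [(np.float64(61.2), np.float64(21.0), 48), (np.float64(50.7), np.float64(30.2), 64)]
4 [None, (np.float64(-135.4), np.float64(34.2), 54)]
```

Request:
move_arm(plan=[[[0,0,3,0,0,0,0],[0,0,5,0,0,0,0],[0,0,5,0,0,0,0],[0,0,5,0,0,0,0],[0,0,5,0,0,0,0]]])

```text
time: 7.08
eef_pos: [0.5673, 0.0469, 0.1329]
tcp_rot: [0.835, 0.55, 0.0, 0.0]
contact_force: [3.3, -0.9, -5.2]
opening: 0.134
```

```bash
python3 st.py;python3 sd.py s6; python3 ptr.py s6 | head -1
```

```text
t 7.08 [0.5673 0.0469 0.1329] yaw -23.3 F [ 3.3 -0.9 -5.2] T [-0.169 -0.595  0.271] open 0.134 q6 17.9 tau6 0.268
s6 1 [(np.float64(-36.5), np.float64(22.5), 3), (np.float64(-47.6), np.float64(34.4), 6)]
```

View pics/s6c.png

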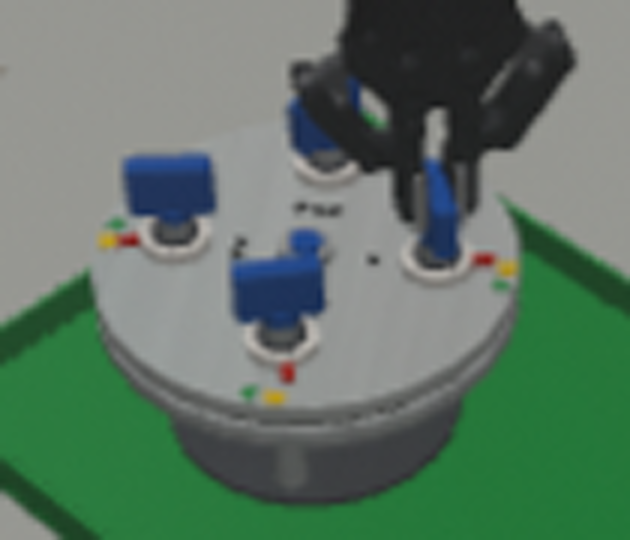

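Request:
move_arm(plan=[[[0,0,0,0,0,0,0.05],[0,0,0,0,0,0,0.05],[0,0,0,0,0,-0.055,0.05],[0,0,-10,0.02,-0.05,-0.055,0.05],[0,0,-20,0.038,-0.1,-0.055,0.05]]])

```text
time: 7.75
eef_pos: [0.4903, 0.1221, 0.1897]
tcp_rot: [0.726, 0.688, 0.001, 0.001]
contact_force: [1.0, 0.6, 0.7]
opening: 0.582
```

```bash
python3 st.py;python3 sd.py s7; python3 ptr.py s7 | head -1; python3 -c "
from h import *
go(.4762,.1375,.18,54)"
```

```text
t 7.75 [0.4903 0.1221 0.1897] yaw -3.1 F [1.  0.6 0.7] T [ 0.051 -0.057  0.032] open 0.582 q6 5.6 tau6 0.432
s7 1 [(np.float64(-36.5), np.float64(22.5), 3), (np.float64(-47.6), np.float64(34.4), 6)]
t 7.8 pos [0.485  0.1257 0.188 ] yaw -2.7 tilt [-0.0042  0.003 ] -> az -56.7 shift [ 0.0113 -0.0093  0.0081] q6 5.4
```

View pics/s7c.png

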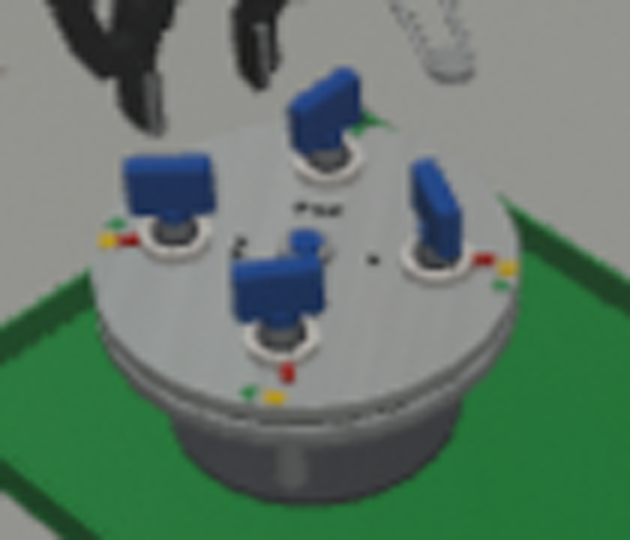

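Request:
move_arm(plan=[[[0,0,-10.5,0.011,-0.009,0,0.05],[0,0,-21,0.011,-0.009,0.008,0.05],[0,0,-31.5,0.011,-0.009,0.015,0.05],[0,0,-42,0.011,-0.009,0.02,0.05],[0,0,-52.5,0.011,-0.009,0.02,0.05]]])

```text
time: 8.43
eef_pos: [0.476, 0.1373, 0.1683]
tcp_rot: [0.341, 0.94, 0.001, -0.003]
contact_force: [0.2, -0.3, 0.4]
opening: 0.581
```

```bash
python3 -c "
from h import *
go(.4762,.1375,.127,54)"
```

```text
t 8.43 pos [0.476  0.1373 0.1683] yaw 50.1 tilt [-0.0053  0.0033] -> az -3.9 shift [-0.0003  0.0003  0.0413] q6 -46.0
```

Request:
move_arm(plan=[[[0,0,-4,0,0,0.02,0.05],[0,0,-4,0,0,0.041,0.05],[0,0,-4,0,0,0.041,0],[0,0,-4,0,0,0.041,0],[0,0,-4,0,0,0.041,0]]], force=80)

```text
time: 9.05
eef_pos: [0.4759, 0.1371, 0.1284]
tcp_rot: [0.308, 0.951, 0.0, -0.003]
contact_force: [-2.2, -2.6, 1.7]
opening: 0.134
```

```bash
python3 st.py w8
```

```text
t 9.05 [0.4759 0.1371 0.1284] yaw 54.2 F [-2.2 -2.6  1.7] T [-0.424  0.414 -0.033] open 0.134 q6 -50.0 tau6 0.005
```

View pics/w8c.png

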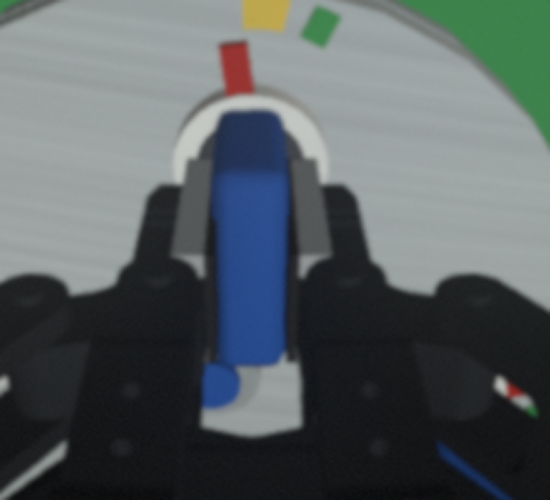

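Request:
move_arm(plan=[[[0,0,5,0,0,0,0],[0,0,10,0,0,0,0],[0,0,14,0,0,0,0],[0,0,14,0,0,0,0],[0,0,14,0,0,0,0]]])

```text
time: 9.72
eef_pos: [0.476, 0.1373, 0.1285]
tcp_rot: [0.421, 0.907, 0.0, -0.003]
contact_force: [-1.2, -1.1, -1.6]
opening: 0.133
```

```bash
python3 st.py
```

```text
t 9.72 [0.476  0.1373 0.1285] yaw 40.2 F [-1.2 -1.1 -1.6] T [-0.07   0.088  0.001] open 0.133 q6 -36.1 tau6 0.007
```

Request:
move_arm(plan=[[[0,0,5,0,0,0,0],[0,0,10,0,0,0,0],[0,0,12,0,0,0,0],[0,0,12,0,0,0,0],[0,0,12,0,0,0,0]]])

```text
time: 10.35
eef_pos: [0.4762, 0.1373, 0.1285]
tcp_rot: [0.513, 0.858, 0.0, -0.003]
contact_force: [0.4, 0.4, -2.1]
opening: 0.137
```

```bash
python3 st.py
```

```text
t 10.35 [0.4762 0.1373 0.1285] yaw 28.3 F [ 0.4  0.4 -2.1] T [ 0.053 -0.148 -0.001] open 0.137 q6 -24.1 tau6 0.019
```

Request:
move_arm(plan=[[[0,0,5,0,0,0,0],[0,0,10,0,0,0,0],[0,0,12,0,0,0,0],[0,0,12,0,0,0,0],[0,0,12,0,0,0,0]]])

```text
time: 10.98
eef_pos: [0.4763, 0.1374, 0.1285]
tcp_rot: [0.6, 0.8, 0.0, -0.002]
contact_force: [0.9, 1.0, -3.9]
opening: 0.138
```

```bash
python3 st.py w9
```

```text
t 10.97 [0.4763 0.1374 0.1285] yaw 16.3 F [ 0.9  1.  -3.9] T [ 0.042 -0.243  0.102] open 0.138 q6 -12.2 tau6 0.102
```

View pics/w9c.png

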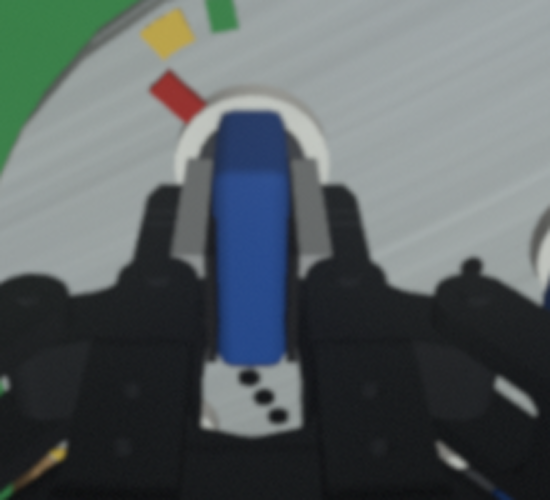

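Request:
move_arm(plan=[[[0,0,5,0,0,0,0],[0,0,10,0,0,0,0],[0,0,15,0,0,0,0],[0,0,15,0,0,0,0],[0,0,15,0,0,0,0]]])

```text
time: 11.65
eef_pos: [0.4766, 0.1374, 0.1286]
tcp_rot: [0.698, 0.716, 0.0, -0.002]
contact_force: [2.2, 0.9, -3.6]
opening: 0.135
```

```bash
python3 st.py w10;python3 -c "
from h import *
go(.5667,.1382,.18,98)"
```

```text
t 11.65 [0.4766 0.1374 0.1286] yaw 1.4 F [ 2.2  0.9 -3.6] T [ 0.085 -0.426  0.267] open 0.135 q6 2.7 tau6 0.24
t 11.7 pos [0.4766 0.1374 0.1286] yaw 1.4 tilt [-0.0031  0.0031] -> az -96.6 shift [-0.0012  0.09   -0.0517] q6 2.8
```

View pics/w10c.png

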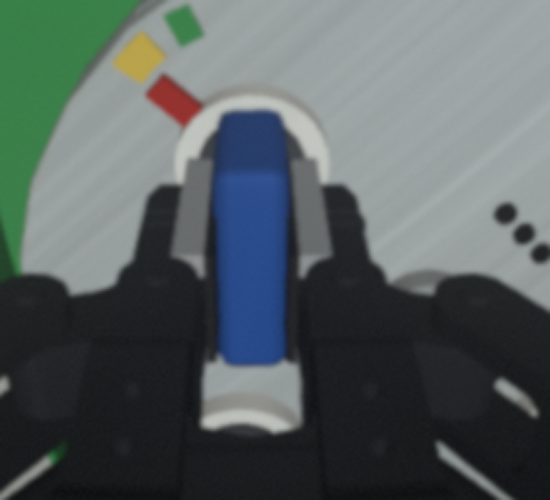

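Knob 2's pointer (crop pixel 172,97) sits beside the yellow patch (138,57). I'll release it and go to knob 3.

Request:
move_arm(plan=[[[0,0,0,0,0,0,0.05],[0,0,0,0,0,0,0.05],[0,0,0,0,0,-0.055,0.05],[0,0,-10,0,0.04,-0.055,0.05],[0,0,-20,0,0.09,-0.055,0.05]]])

```text
time: 12.32
eef_pos: [0.5681, 0.1396, 0.1857]
tcp_rot: [0.561, 0.828, 0.001, -0.001]
contact_force: [0.2, 0.1, 0.5]
opening: 0.585
```

```bash
python3 -c "
from h import *
go(.5667,.1382,.165,98)"
```

```text
t 12.32 pos [0.5681 0.1396 0.1857] yaw 21.7 tilt [0.0001 0.0034] -> az -76.3 shift [-0.0009 -0.0018  0.0207] q6 -18.0
```

Request:
move_arm(plan=[[[0,0,-10.6,0,0,0.005,0.05],[0,0,-21.2,0,0,0.01,0.05],[0,0,-31.8,0,0,0.01,0.05],[0,0,-42.4,0,0,0.01,0.05],[0,0,-53,0,0,0.01,0.05]]])

```text
time: 12.95
eef_pos: [0.5681, 0.1396, 0.176]
tcp_rot: [0.13, 0.991, 0.002, -0.0]
contact_force: [-0.4, -0.0, 1.0]
opening: 0.587
```

```bash
python3 -c "
from h import *
go(.5667,.1382,.127,98)"; python3 st.py w11
```

```text
t 12.95 pos [0.5681 0.1396 0.176 ] yaw 75.0 tilt [-0.0002  0.0034] -> az -23.0 shift [ 0.0009 -0.0019  0.049 ] q6 -71.3
t 12.95 [0.5681 0.1396 0.176 ] yaw 75.0 F [-0.4 -0.   1. ] T [-0.047 -0.011  0.01 ] open 0.587 q6 -71.3 tau6 0.783
```

View pics/w11.png

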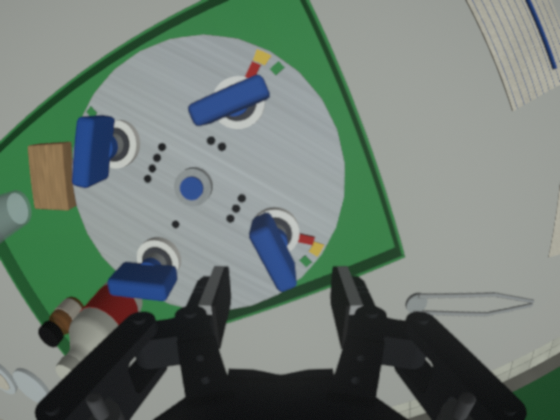

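Request:
move_arm(plan=[[[0,0,-10.6,0,-0.002,0,0.05],[0,0,-21.2,0,-0.002,0.012,0.05],[0,0,-23,0,-0.002,0.035,0.05],[0,0,-23,0,-0.002,0.049,0.05],[0,0,-23,0,-0.002,0.049,0.03]]], force=80)

```text
time: 13.62
eef_pos: [0.5666, 0.1378, 0.1257]
tcp_rot: [-0.071, 0.997, 0.002, -0.001]
contact_force: [0.3, 0.4, 0.4]
opening: 0.382
```

```bash
python3 st.py w12;python3 -c "
from h import *
go(.5667,.1382,.127,98)"
```

```text
t 13.62 [0.5666 0.1378 0.1257] yaw 98.2 F [0.3 0.4 0.4] T [ 0.039 -0.025  0.053] open 0.382 q6 -94.7 tau6 0.007
t 13.68 pos [0.5674 0.1378 0.1268] yaw 98.2 tilt [-0.0011  0.0033] -> az 0.2 shift [ 0.0006  0.0005 -0.0002] q6 -94.7
```

View pics/w12c.png

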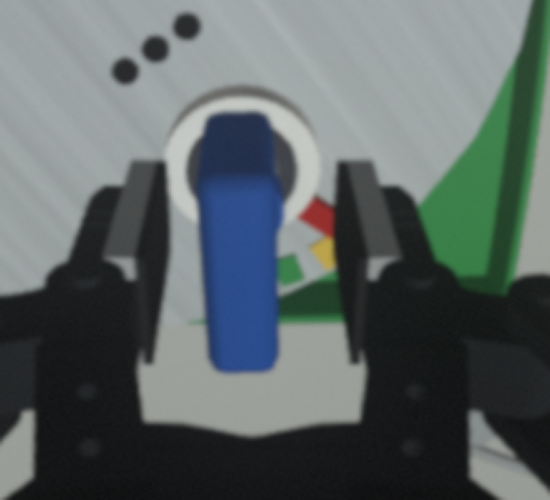

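Request:
move_arm(plan=[[[0,0,0,0,-0.0015,0,0.03],[0,0,0,0,-0.0015,0,0],[0,0,0,0,-0.0015,0,0],[0,0,0,0,-0.0015,0,0],[0,0,0,0,-0.0015,0,0]]], force=80)

```text
time: 14.3
eef_pos: [0.5684, 0.1361, 0.1281]
tcp_rot: [-0.072, 0.997, 0.001, 0.001]
contact_force: [-0.5, -2.0, 6.5]
opening: 0.138
```

```bash
python3 st.py w13
```

```text
t 14.3 [0.5684 0.1361 0.1281] yaw 98.2 F [-0.5 -2.   6.5] T [-0.419  0.142  0.021] open 0.138 q6 -94.8 tau6 0.032
```

View pics/w13c.png

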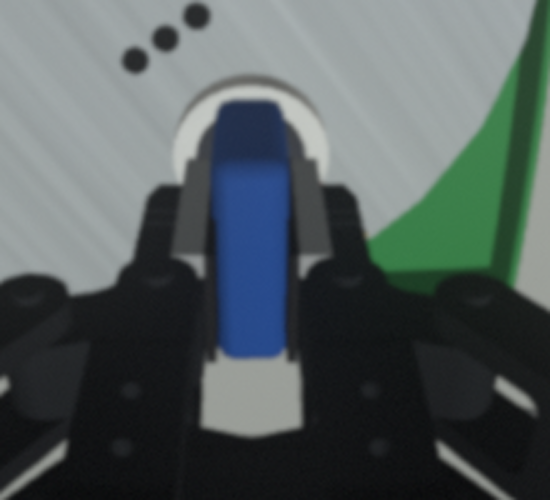

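Request:
move_arm(plan=[[[0,0,5,0,0,0,0],[0,0,10,0,0,0,0],[0,0,13,0,0,0,0],[0,0,13,0,0,0,0],[0,0,13,0,0,0,0]]])

```text
time: 14.98
eef_pos: [0.5684, 0.1358, 0.1281]
tcp_rot: [0.041, 0.999, 0.001, 0.0]
contact_force: [-0.6, -2.0, 3.0]
opening: 0.136
```

```bash
python3 st.py
```

```text
t 14.97 [0.5684 0.1358 0.1281] yaw 85.3 F [-0.6 -2.   3. ] T [-0.509  0.113 -0.002] open 0.136 q6 -81.9 tau6 0.016
```

Request:
move_arm(plan=[[[0,0,5,0,0,0,0],[0,0,10,0,0,0,0],[0,0,12,0,0,0,0],[0,0,12,0,0,0,0],[0,0,12,0,0,0,0]]])

```text
time: 15.6
eef_pos: [0.5684, 0.1356, 0.1281]
tcp_rot: [0.145, 0.989, 0.001, 0.0]
contact_force: [-0.9, -2.8, 3.4]
opening: 0.134
```

```bash
python3 st.py
```

```text
t 15.6 [0.5684 0.1356 0.1281] yaw 73.3 F [-0.9 -2.8  3.4] T [-0.616  0.088  0.061] open 0.134 q6 -69.9 tau6 0.023
```

Request:
move_arm(plan=[[[0,0,5,0,0,0,0],[0,0,10,0,0,0,0],[0,0,11,0,0,0,0],[0,0,11,0,0,0,0],[0,0,11,0,0,0,0]]])

```text
time: 16.23
eef_pos: [0.5683, 0.1355, 0.1281]
tcp_rot: [0.239, 0.971, 0.001, 0.0]
contact_force: [-1.2, -3.9, 3.3]
opening: 0.138
```

```bash
python3 st.py
```

```text
t 16.23 [0.5683 0.1355 0.1281] yaw 62.4 F [-1.2 -3.9  3.3] T [-0.713  0.162  0.102] open 0.138 q6 -59.0 tau6 0.028
```

Request:
move_arm(plan=[[[0,0,5,0,0,0,0],[0,0,10,0,0,0,0],[0,0,11,0,0,0,0],[0,0,11,0,0,0,0],[0,0,11,0,0,0,0]]])

```text
time: 16.85
eef_pos: [0.5682, 0.1353, 0.1281]
tcp_rot: [0.33, 0.944, 0.001, -0.0]
contact_force: [-2.4, -4.7, 3.4]
opening: 0.138
```

```bash
python3 st.py w14
```

```text
t 16.85 [0.5682 0.1353 0.1281] yaw 51.4 F [-2.4 -4.7  3.4] T [-0.878  0.229  0.257] open 0.138 q6 -48.0 tau6 0.278
```

View pics/w14c.png

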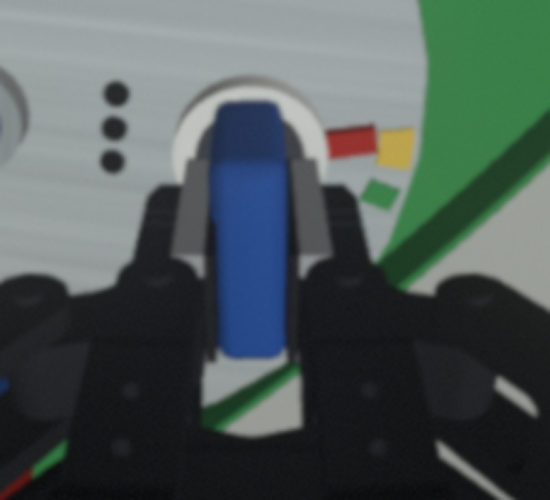

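Request:
move_arm(plan=[[[0,0,2,0,0,0,0],[0,0,4,0,0,0,0],[0,0,4,0,0,0,0],[0,0,4,0,0,0,0],[0,0,4,0,0,0,0]]])

```text
time: 17.52
eef_pos: [0.5682, 0.1353, 0.1281]
tcp_rot: [0.363, 0.932, 0.0, -0.0]
contact_force: [-2.9, -4.1, 3.3]
opening: 0.141
```

```bash
python3 st.py w15;python3 -c "
from h import *
go(.4769,.047,.18,61)"
```

```text
t 17.52 [0.5682 0.1353 0.1281] yaw 47.4 F [-2.9 -4.1  3.3] T [-0.861  0.273  0.249] open 0.141 q6 -44.0 tau6 0.266
t 17.57 pos [0.5682 0.1352 0.1281] yaw 47.4 tilt [0.0001 0.0009] -> az -13.6 shift [ 0.0075 -0.1267 -0.052 ] q6 -44.0
```

View pics/w15c.png

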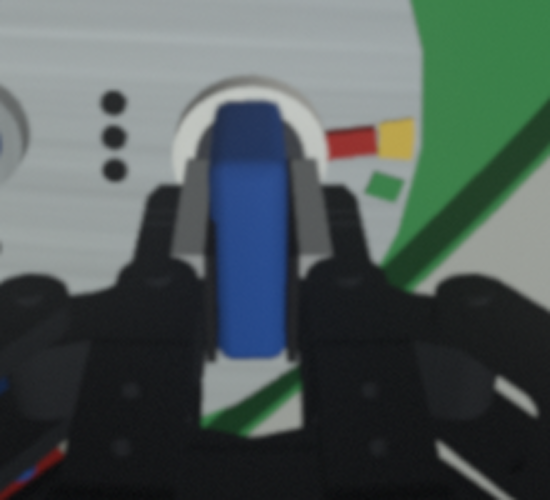

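Request:
move_arm(plan=[[[0,0,0,0,0,0,0.045],[0,0,0,0,0,0,0.045],[0,0,0,0,0,-0.055,0.045],[0,0,-7,0.004,-0.06,-0.055,0.045],[0,0,-14,0.0075,-0.122,-0.052,0.045]]])

```text
time: 18.2
eef_pos: [0.4802, 0.0506, 0.1811]
tcp_rot: [0.244, 0.97, 0.001, 0.001]
contact_force: [-0.4, -1.4, 0.3]
opening: 0.528
```

Request:
move_arm(plan=[[[0,0,0,0,0,0,0.045],[0,0,0,0,0,0,0.045],[0,0,0,0,0,0,0.045],[0,0,0,0,0,0,0.045],[0,0,0,0,0,0,0.045]]])

```text
time: 18.82
eef_pos: [0.4806, 0.051, 0.1811]
tcp_rot: [0.244, 0.97, 0.001, 0.001]
contact_force: [-0.3, 1.2, -0.9]
opening: 0.526
```

```bash
python3 st.py w16;python3 -c "
from h import *
go(.4769,.047,.127,61)"
```

```text
t 18.82 [0.4806 0.051  0.1811] yaw 61.7 F [-0.3  1.2 -0.9] T [-0.008  0.018 -0.014] open 0.526 q6 -67.9 tau6 0.001
t 18.88 pos [0.4805 0.0509 0.181 ] yaw 61.7 tilt [0.0033 0.0022] -> az 0.7 shift [ 0.0014 -0.0053  0.054 ] q6 -67.9
```

View pics/w16c.png

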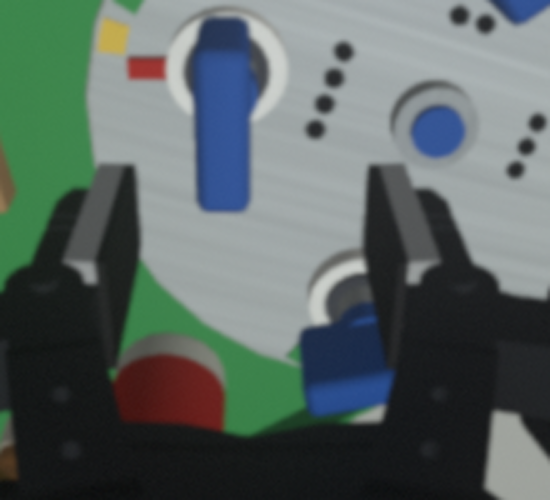

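Request:
move_arm(plan=[[[0,0,1,0.0015,-0.006,0.01,0.045],[0,0,1,0.0015,-0.006,0.04,0.045],[0,0,1,0.0015,-0.006,0.054,0.045],[0,0,1,0.0015,-0.006,0.054,0.02],[0,0,1,0.0015,-0.006,0.054,0]]], force=80)

```text
time: 19.5
eef_pos: [0.4764, 0.0459, 0.1275]
tcp_rot: [0.252, 0.968, 0.001, 0.001]
contact_force: [-1.9, -1.4, -0.4]
opening: 0.142
```

```bash
python3 st.py w17
```

```text
t 19.5 [0.4764 0.0459 0.1275] yaw 60.8 F [-1.9 -1.4 -0.4] T [-0.347  0.446 -0.012] open 0.142 q6 -67.5 tau6 0.013
```

View pics/w17c.png

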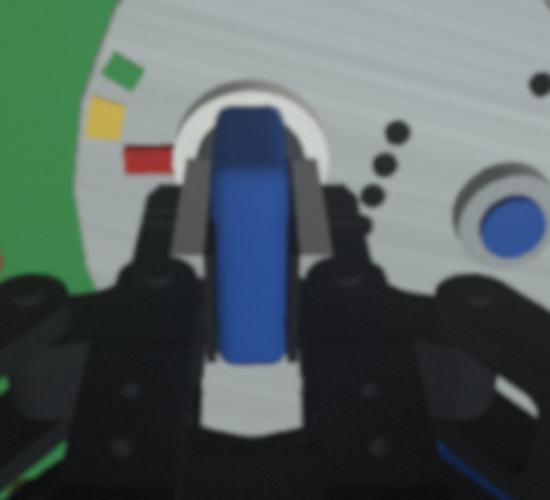

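Gripped, with pointer 4 visible at crop (150,160).

Request:
move_arm(plan=[[[0,0,5,0,0,0,0],[0,0,10,0,0,0,0],[0,0,13,0,0,0,0],[0,0,13,0,0,0,0],[0,0,13,0,0,0,0]]])

```text
time: 20.18
eef_pos: [0.4763, 0.0458, 0.1275]
tcp_rot: [0.36, 0.933, 0.001, 0.001]
contact_force: [-1.3, -0.3, -2.9]
opening: 0.138
```

```bash
python3 st.py
```

```text
t 20.18 [0.4763 0.0458 0.1275] yaw 47.8 F [-1.3 -0.3 -2.9] T [-0.267  0.03   0.071] open 0.138 q6 -54.6 tau6 0.16
```

Request:
move_arm(plan=[[[0,0,5,0,0,0,0],[0,0,10,0,0,0,0],[0,0,13,0,0,0,0],[0,0,13,0,0,0,0],[0,0,13,0,0,0,0]]])

```text
time: 20.8
eef_pos: [0.4762, 0.0458, 0.1275]
tcp_rot: [0.462, 0.887, 0.001, 0.001]
contact_force: [0.1, -0.8, -3.3]
opening: 0.132
```

```bash
python3 st.py w18
```

```text
t 20.8 [0.4762 0.0458 0.1275] yaw 34.9 F [ 0.1 -0.8 -3.3] T [-0.323  0.092  0.219] open 0.132 q6 -41.6 tau6 0.254
```

View pics/w18c.png

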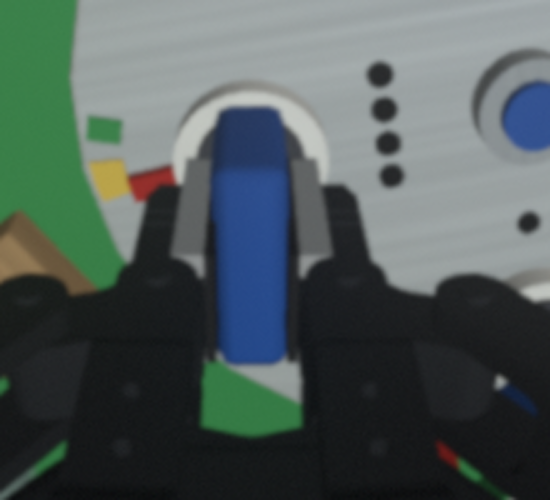

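Request:
move_arm(plan=[[[0,0,2,0,0,0,0],[0,0,5,0,0,0,0],[0,0,5,0,0,0,0],[0,0,5,0,0,0,0],[0,0,5,0,0,0,0]]])

```text
time: 21.48
eef_pos: [0.4763, 0.0457, 0.1276]
tcp_rot: [0.501, 0.866, 0.001, 0.001]
contact_force: [-0.4, -1.4, -2.9]
opening: 0.138
```

```bash
python3 st.py w19; python3 sd.py s19; python3 ptr.py s19; python3 -c "
from h import *
go(.567,.047,.185,-18)"
```

```text
t 21.48 [0.4763 0.0457 0.1276] yaw 29.9 F [-0.4 -1.4 -2.9] T [-0.228  0.096  0.285] open 0.138 q6 -36.6 tau6 0.253
s19 1 [(np.float64(-36.5), np.float64(22.5), 3), (np.float64(-47.6), np.float64(34.4), 6)]
s19 2 [(np.float64(130.8), np.float64(22.9), 6), (np.float64(141.1), np.float64(31.4), 5)]
s19 3 [None, None]
s19 4 [(np.float64(-136.1), np.float64(20.7), 4), (np.float64(-132.1), np.float64(35.7), 6)]
t 21.57 pos [0.4762 0.0457 0.1275] yaw 29.9 tilt [0.0023 0.0002] -> az 47.9 shift [-0.0442  0.0794 -0.0573] q6 -36.6
```

View pics/w19c.png

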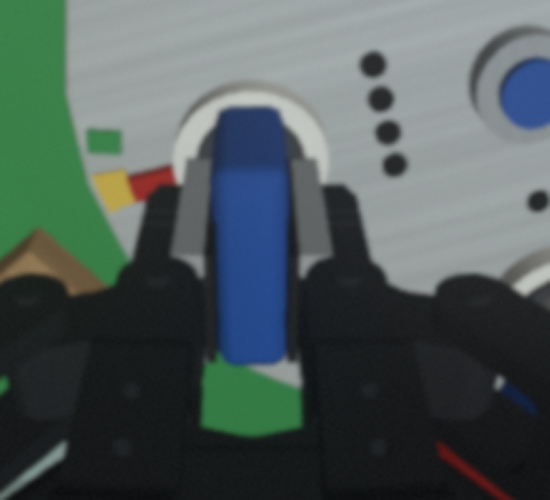

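View pics/s19c.png

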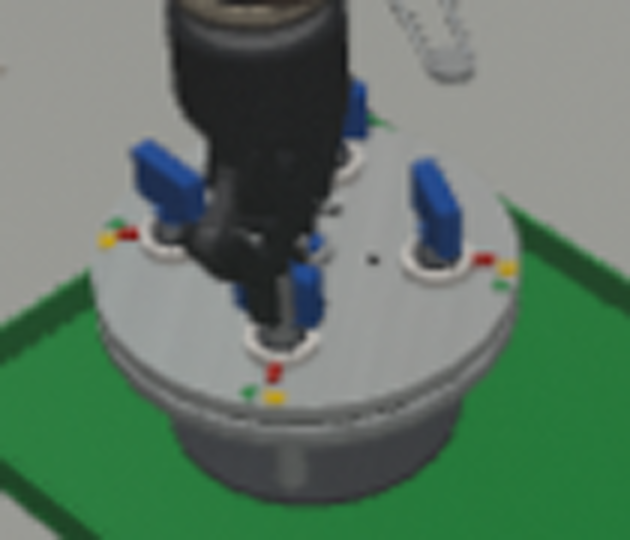

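Request:
move_arm(plan=[[[0,0,0,0,0,0,0.05],[0,0,0,0,0,0,0.05],[0,0,0,0,0,-0.055,0.05],[0,0,10,-0.022,0.04,-0.057,0.05],[0,0,20,-0.044,0.079,-0.057,0.05]]])

```text
time: 22.2
eef_pos: [0.5691, 0.0472, 0.188]
tcp_rot: [0.646, 0.763, 0.003, 0.003]
contact_force: [-0.0, 0.2, -0.1]
opening: 0.585
```

```bash
python3 sd.py s20; python3 ptr.py s20 |tail -1;  python3 -c "
from h import *
go(.567,.047,.127,-18)"
```

```text
s20 4 [(np.float64(-136.1), np.float64(20.7), 4), (np.float64(-132.1), np.float64(35.7), 6)]
t 22.25 pos [0.5733 0.0466 0.1867] yaw 9.3 tilt [0.0111 0.0004] -> az 27.3 shift [ 0.0015 -0.0068  0.0596] q6 -14.8
```

Request:
move_arm(plan=[[[0,0,10,0.0015,-0.006,0.005,0.05],[0,0,20,0.0015,-0.006,0.015,0.05],[0,0,27,0.0015,-0.006,0.025,0.05],[0,0,27,0.0015,-0.006,0.045,0.05],[0,0,27,0.0015,-0.006,0.0596,0.05]]])

```text
time: 22.88
eef_pos: [0.5673, 0.0472, 0.1256]
tcp_rot: [0.807, 0.59, 0.004, 0.003]
contact_force: [0.3, -0.2, -0.1]
opening: 0.584
```

```bash
python3 st.py w21;  python3 -c "
from h import *
go(.567,.047,.127,-18)"
```

```text
t 22.88 [0.5673 0.0472 0.1256] yaw -17.6 F [ 0.3 -0.2 -0.1] T [-0.053  0.045 -0.046] open 0.584 q6 12.1 tau6 -0.003
t 22.93 pos [0.5659 0.0473 0.1233] yaw -17.7 tilt [0.0063 0.001 ] -> az 0.3 shift [ 0.0001  0.0011 -0.0037] q6 12.1
```

View pics/w21c.png

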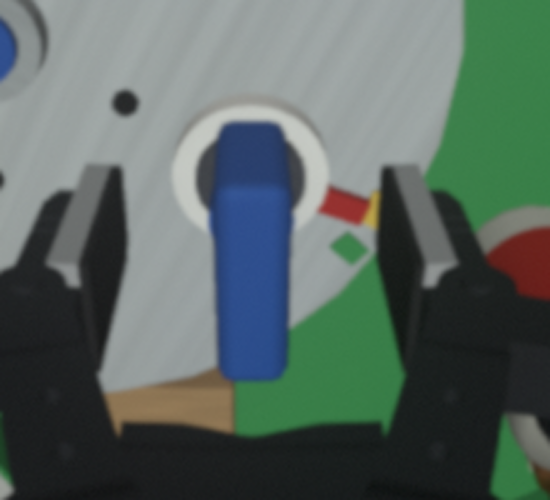

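Well aligned. Now I'll close.

Request:
move_arm(plan=[[[0,0,0,0,0.001,-0.004,0],[0,0,0,0,0.001,-0.004,0],[0,0,0,0,0.001,-0.004,0],[0,0,5,0,0.001,-0.004,0],[0,0,14,0,0.001,-0.004,0]]], force=110)

```text
time: 23.55
eef_pos: [0.5675, 0.0468, 0.1282]
tcp_rot: [0.874, 0.486, 0.004, 0.002]
contact_force: [1.0, -0.5, 1.3]
opening: 0.129
```

Request:
move_arm(plan=[[[0,0,8,0,0,0,0],[0,0,16,0,0,0,0],[0,0,21,0,0,0,0],[0,0,21,0,0,0,0],[0,0,21,0,0,0,0]]])

```text
time: 24.18
eef_pos: [0.5679, 0.0464, 0.1283]
tcp_rot: [0.947, 0.32, 0.004, 0.002]
contact_force: [2.2, -1.9, -3.1]
opening: 0.132
```

```bash
python3 st.py w22; python3 sd.py s22; python3 ptr.py s22|head -1
```

```text
t 24.18 [0.5679 0.0464 0.1283] yaw -52.7 F [ 2.2 -1.9 -3.1] T [-0.314 -0.311  0.581] open 0.132 q6 47.2 tau6 0.58
s22 1 [(np.float64(-57.0), np.float64(22.0), 5), (np.float64(-47.7), np.float64(34.4), 6)]
```

View pics/s22c.png

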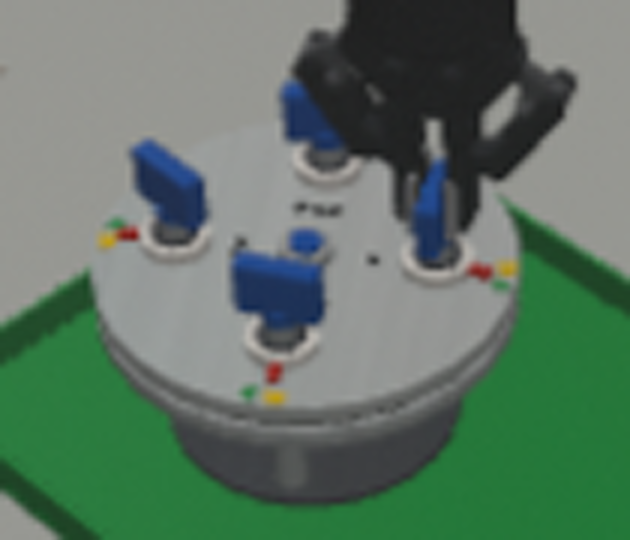

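Request:
move_arm(plan=[[[0,0,0,0,0,0,0.05],[0,0,0,0,0,0,0.05],[0,0,0,0,0,-0.055,0.05],[0,0,-10,-0.008,-0.06,-0.057,0.05],[0,0,-20,-0.017,-0.12,-0.057,0.05]]])

```text
time: 24.9
eef_pos: [0.481, 0.1326, 0.1861]
tcp_rot: [0.877, 0.48, 0.005, 0.003]
contact_force: [-1.1, 1.2, -0.3]
opening: 0.586
```

```bash
python3 sd.py s23; python3 ptr.py s23 |head -1;  python3 -c "
from h import *
go(.4764,.1374,.165,7)"
```

```text
s23 1 [(np.float64(-56.0), np.float64(22.7), 4), (np.float64(-47.7), np.float64(34.4), 6)]
t 24.95 pos [0.4748 0.1367 0.184 ] yaw -32.1 tilt [0.0038 0.0034] -> az -39.1 shift [0.0013 0.0009 0.0191] q6 36.2
```

View pics/s23c.png

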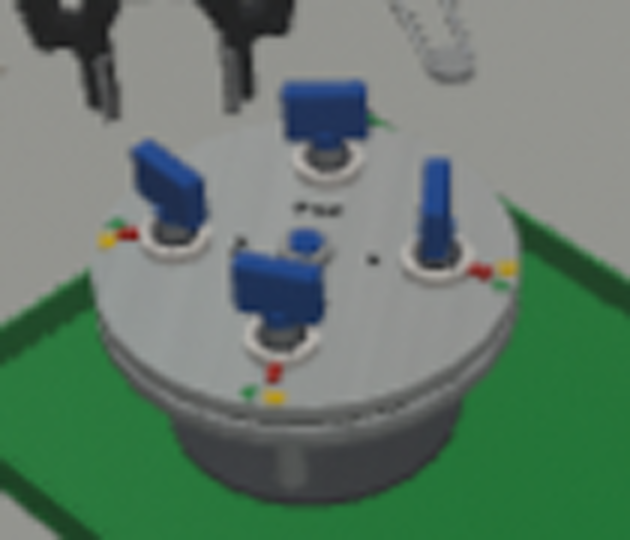

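Request:
move_arm(plan=[[[0,0,-10,0.001,0.001,0.005,0.05],[0,0,-20,0.001,0.001,0.01,0.05],[0,0,-30,0.001,0.001,0.018,0.05],[0,0,-39,0.001,0.001,0.035,0.05],[0,0,-39,0.001,0.001,0.055,0.05]]])

```text
time: 25.58
eef_pos: [0.4768, 0.1376, 0.1294]
tcp_rot: [0.663, 0.748, 0.003, 0.0]
contact_force: [0.8, 0.1, -0.0]
opening: 0.584
```

```bash
python3 st.py w24;  python3 -c "
from h import *
go(.4764,.1374,.128,7)"
```

```text
t 25.57 [0.4768 0.1376 0.1294] yaw 6.9 F [ 0.8  0.1 -0. ] T [ 0.016  0.02  -0.004] open 0.584 q6 -2.8 tau6 -0.153
t 25.62 pos [0.4746 0.1373 0.1261] yaw 6.8 tilt [-0.0008  0.0038] -> az -0.2 shift [-0.0001  0.0018 -0.0019] q6 -2.7
```

View pics/w24c.png

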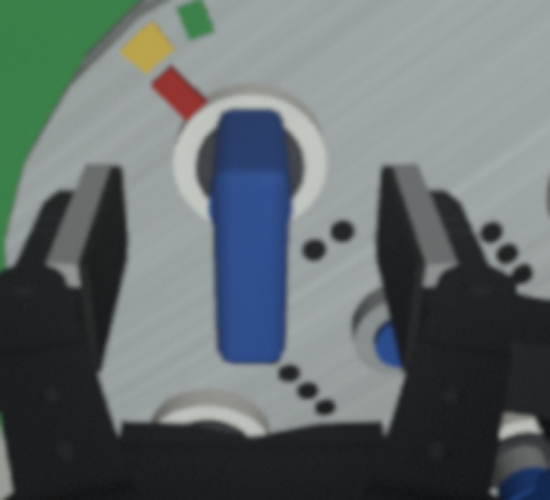

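Request:
move_arm(plan=[[[0,0,0,0,0.001,-0.002,0],[0,0,0,0,0.001,-0.002,0],[0,0,0,0,0.001,-0.002,0],[0,0,5,0,0.001,-0.002,0],[0,0,14,0,0.001,-0.002,0]]], force=110)

```text
time: 26.25
eef_pos: [0.4767, 0.1376, 0.1295]
tcp_rot: [0.751, 0.66, 0.002, -0.001]
contact_force: [0.2, 0.6, 1.5]
opening: 0.133
```

Request:
move_arm(plan=[[[0,0,8,0,0,0,0],[0,0,16,0,0,0,0],[0,0,22,0,0,0,0],[0,0,22,0,0,0,0],[0,0,22,0,0,0,0]]])

```text
time: 26.88
eef_pos: [0.4771, 0.1375, 0.1296]
tcp_rot: [0.862, 0.506, 0.003, -0.0]
contact_force: [1.6, 0.7, -3.5]
opening: 0.134
```

```bash
python3 st.py w25
```

```text
t 26.88 [0.4771 0.1375 0.1296] yaw -29.2 F [ 1.6  0.7 -3.5] T [-0.027 -0.47   0.611] open 0.134 q6 33.3 tau6 0.617
```

View pics/w25c.png

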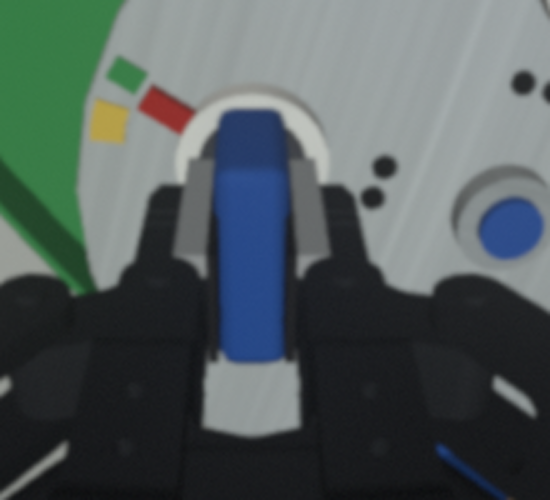

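Request:
move_arm(plan=[[[0,0,0,0,0,0,0.05],[0,0,0,0,0,0,0.05],[0,0,0,0,0,-0.055,0.05],[0,0,-10,0.02,0.04,-0.057,0.05],[0,0,-20,0.041,0.078,-0.057,0.05]]])

```text
time: 27.55
eef_pos: [0.5666, 0.1352, 0.1895]
tcp_rot: [0.76, 0.65, 0.004, 0.001]
contact_force: [-0.0, -0.1, -0.9]
opening: 0.586
```

```bash
python3 sd.py s26; python3 ptr.py s26 |head -2;  python3 -c "
from h import *
go(.568,.1356,.165,53)"
```

```text
s26 1 [(np.float64(-56.0), np.float64(22.7), 4), (np.float64(-47.7), np.float64(34.4), 6)]
s26 2 [(np.float64(110.6), np.float64(25.4), 4), (np.float64(141.9), np.float64(32.2), 4)]
t 27.6 pos [0.5709 0.1344 0.1884] yaw -8.8 tilt [0.0103 0.0041] -> az -61.8 shift [ 0.0006 -0.0033  0.0234] q6 11.9
```

Request:
move_arm(plan=[[[0,0,-10.6,0.001,-0.002,0.005,0.05],[0,0,-21.2,0.001,-0.002,0.01,0.05],[0,0,-31.8,0.001,-0.002,0.012,0.05],[0,0,-42.4,0.001,-0.002,0.015,0.05],[0,0,-53,0.001,-0.002,0.018,0.05]]])

```text
time: 28.22
eef_pos: [0.5689, 0.1358, 0.1704]
tcp_rot: [0.387, 0.922, 0.004, 0.004]
contact_force: [-1.0, -0.2, -0.4]
opening: 0.584
```

```bash
python3 -c "
from h import *
go(.568,.1356,.128,53)"; python3 st.py w27
```

```text
t 28.23 pos [0.5689 0.1358 0.1704] yaw 44.5 tilt [0.0095 0.0046] -> az -8.5 shift [ 0.0007 -0.0012  0.0424] q6 -41.2
t 28.23 [0.5689 0.1358 0.1704] yaw 44.5 F [-1.  -0.2 -0.4] T [-0.016 -0.007 -0.053] open 0.584 q6 -41.2 tau6 0.783
```

View pics/w27.png

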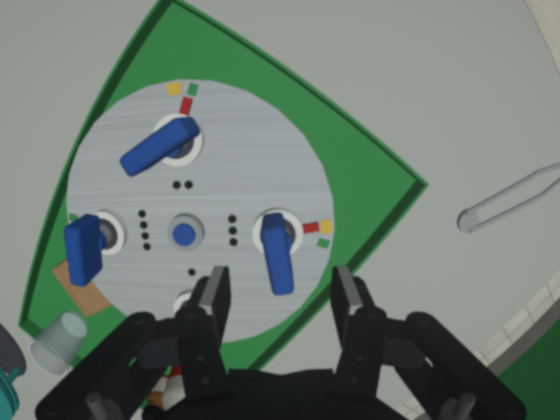

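Request:
move_arm(plan=[[[0,0,-8.5,0,-0.001,0.01,0.05],[0,0,-8.5,0,-0.001,0.03,0.05],[0,0,-8.5,0,-0.001,0.042,0.05],[0,0,-8.5,0,-0.001,0.042,0.02],[0,0,-8.5,0,-0.001,0.042,0]]], force=110)

```text
time: 28.9
eef_pos: [0.5684, 0.1351, 0.1281]
tcp_rot: [0.316, 0.949, 0.003, 0.003]
contact_force: [-2.2, -2.1, 1.1]
opening: 0.171
```

```bash
python3 st.py w28
```

```text
t 28.9 [0.5684 0.1351 0.1281] yaw 53.2 F [-2.2 -2.1  1.1] T [-0.41   0.445 -0.003] open 0.171 q6 -49.9 tau6 0.008
```

View pics/w28c.png

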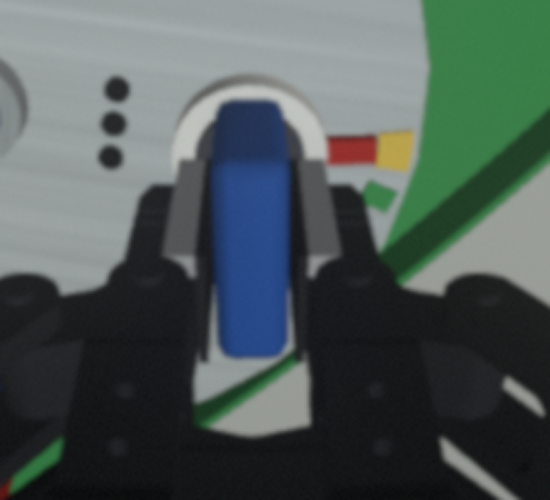

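Nearly closed, so I'll hold the pose for two rows to finish gripping, then turn.

Request:
move_arm(plan=[[[0,0,0,0,0,0,0],[0,0,0,0,0,0,0],[0,0,6,0,0,0,0],[0,0,12,0,0,0,0],[0,0,18,0,0,0,0]]])

```text
time: 29.58
eef_pos: [0.568, 0.1348, 0.1284]
tcp_rot: [0.461, 0.887, 0.003, 0.003]
contact_force: [-1.7, -0.1, -1.1]
opening: 0.131
```

Request:
move_arm(plan=[[[0,0,8,0,0,0,0],[0,0,15,0,0,0,0],[0,0,18,0,0,0,0],[0,0,18,0,0,0,0],[0,0,18,0,0,0,0]]])

```text
time: 30.2
eef_pos: [0.5677, 0.1346, 0.1284]
tcp_rot: [0.594, 0.805, 0.003, 0.002]
contact_force: [-1.2, -1.1, 0.0]
opening: 0.133
```

```bash
python3 st.py w29
```

```text
t 30.2 [0.5677 0.1346 0.1284] yaw 17.2 F [-1.2 -1.1  0. ] T [-0.316  0.357  0.445] open 0.133 q6 -13.9 tau6 0.434
```

View pics/w29c.png

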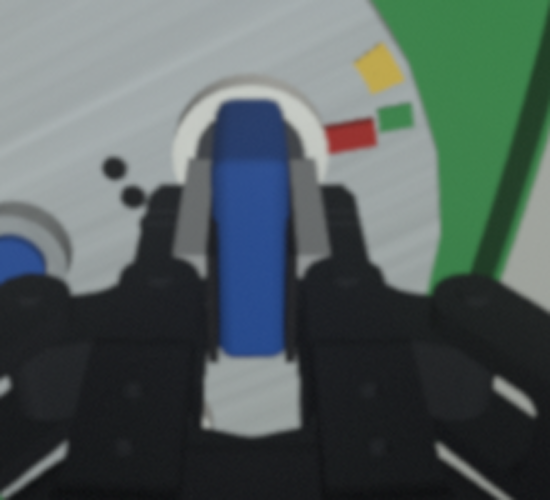

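Request:
move_arm(plan=[[[0,0,4,0,0,0,0],[0,0,4,0,0,0,0],[0,0,4,0,0,0,0],[0,0,4,0,0,0,0],[0,0,4,0,0,0,0]]])

```text
time: 30.88
eef_pos: [0.5677, 0.1345, 0.1284]
tcp_rot: [0.621, 0.784, 0.003, 0.002]
contact_force: [-1.9, -0.8, -0.7]
opening: 0.127
```

```bash
python3 st.py w30; python3 -c "
from h import *
go(.4763,.0458,.185,36)"
```

```text
t 30.88 [0.5677 0.1345 0.1284] yaw 13.2 F [-1.9 -0.8 -0.7] T [-0.273  0.411  0.648] open 0.127 q6 -9.9 tau6 0.616
t 30.93 pos [0.5677 0.1345 0.1283] yaw 13.2 tilt [0.0063 0.0017] -> az -22.8 shift [-0.0655 -0.1088 -0.0574] q6 -9.9
```

View pics/w30c.png

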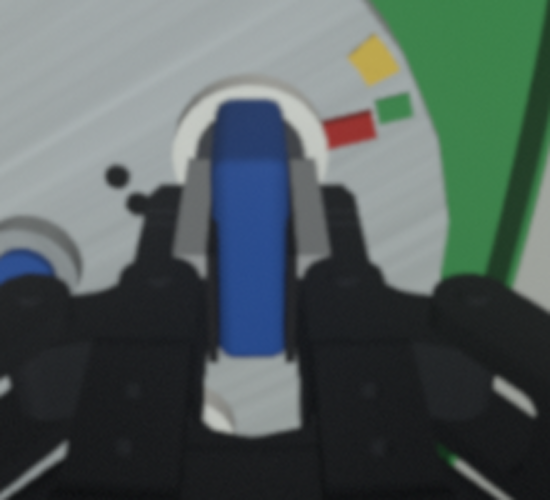

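Request:
move_arm(plan=[[[0,0,0,0,0,0,0.045],[0,0,0,0,0,0,0.045],[0,0,0,0,0,-0.055,0.045],[0,0,-10,-0.033,-0.053,-0.057,0.045],[0,0,-20,-0.065,-0.106,-0.057,0.045]]])

```text
time: 31.55
eef_pos: [0.4796, 0.0463, 0.1867]
tcp_rot: [0.473, 0.881, 0.003, 0.005]
contact_force: [-0.2, -0.5, 0.4]
opening: 0.523
```

Request:
move_arm(plan=[[[0,0,-3,0,0,0,0.045],[0,0,-3,0,0,0,0.045],[0,0,-3,0,0,0,0.045],[0,0,-3,0,0,0,0.045],[0,0,-3,0,0,0,0.045]]])

```text
time: 32.17
eef_pos: [0.4798, 0.0466, 0.1865]
tcp_rot: [0.45, 0.893, 0.003, 0.005]
contact_force: [-0.2, 0.6, 0.8]
opening: 0.525
```

```bash
python3 -c "
from h import *
go(.4763,.0458,.128,35.5)"; python3 st.py w31
```

```text
t 32.17 pos [0.4798 0.0466 0.1865] yaw 36.5 tilt [0.011  0.0018] -> az 1.0 shift [ 0.0017 -0.0039  0.0585] q6 -43.2
t 32.17 [0.4798 0.0466 0.1865] yaw 36.5 F [-0.2  0.6  0.8] T [-0.052  0.027  0.013] open 0.525 q6 -43.2 tau6 0.002
```

View pics/w31.png

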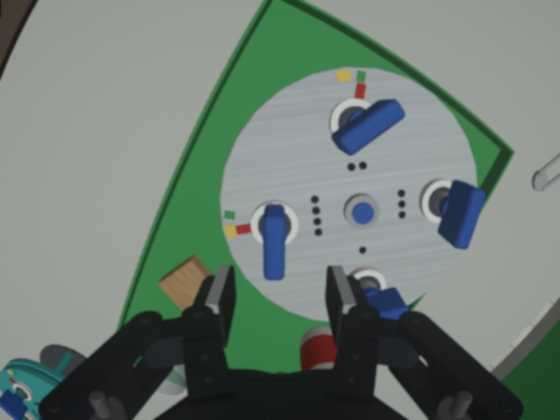

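Request:
move_arm(plan=[[[0,0,1,0.0015,-0.004,0.02,0.045],[0,0,1,0.0015,-0.004,0.045,0.045],[0,0,1,0.0015,-0.004,0.0585,0.045],[0,0,1,0.0015,-0.004,0.0585,0],[0,0,1,0.0015,-0.004,0.0585,0]]], force=110)

```text
time: 32.85
eef_pos: [0.4765, 0.0454, 0.1287]
tcp_rot: [0.457, 0.889, 0.003, 0.004]
contact_force: [-1.4, 0.2, 2.0]
opening: 0.127
```

Request:
move_arm(plan=[[[0,0,0,0,0,0,0],[0,0,0,0,0,0,0],[0,0,6,0,0,0,0],[0,0,12,0,0,0,0],[0,0,18,0,0,0,0]]])

```text
time: 33.48
eef_pos: [0.4763, 0.0453, 0.1288]
tcp_rot: [0.592, 0.806, 0.003, 0.004]
contact_force: [-1.1, -0.1, -2.4]
opening: 0.13
```

Request:
move_arm(plan=[[[0,0,8,0,0,0,0],[0,0,15,0,0,0,0],[0,0,20,0,0,0,0],[0,0,20,0,0,0,0],[0,0,20,0,0,0,0]]])

```text
time: 34.1
eef_pos: [0.4761, 0.0452, 0.1288]
tcp_rot: [0.721, 0.692, 0.003, 0.003]
contact_force: [-1.7, 0.1, -1.8]
opening: 0.127
```

```bash
python3 st.py w32
```

```text
t 34.1 [0.4761 0.0452 0.1288] yaw -2.3 F [-1.7  0.1 -1.8] T [-0.156  0.259  0.901] open 0.127 q6 -4.5 tau6 0.894
```

View pics/w32c.png

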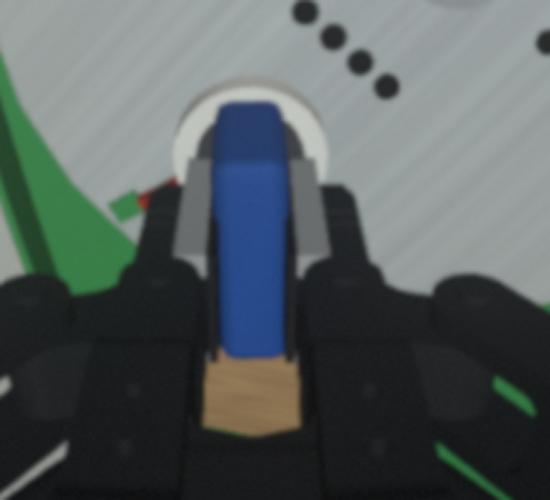

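Request:
move_arm(plan=[[[0,0,0,0,0,0,0.06],[0,0,0,0,0,0,0.06],[0,0,0,0,0,-0.055,0.06],[0,0,0,0.01,0.03,-0.11,0.06],[0,0,0,0.01,0.044,-0.16,0.06]]])

```text
time: 34.78
eef_pos: [0.5203, 0.0537, 0.2921]
tcp_rot: [0.722, 0.692, 0.005, 0.004]
contact_force: [1.0, -0.6, 0.3]
opening: 0.698
```

Request:
move_arm(plan=[[[0,0,0,0,0,0,0.06],[0,0,0,0,0,0,0.06],[0,0,0,0,0,0,0.06],[0,0,0,0,0,0,0.06],[0,0,0,0,0,0,0.06]]])

```text
time: 35.4
eef_pos: [0.5198, 0.0537, 0.2912]
tcp_rot: [0.722, 0.692, 0.004, 0.004]
contact_force: [0.9, 0.1, 0.2]
opening: 0.701
```

```bash
python3 st.py w33
python3 - <<'E'
from h import *
im=cv2.imread('pics/w33.png');cv2.imwrite('pics/w33d.png',cv2.resize(im[60:300,150:410],None,fx=2.5,fy=2.5,interpolation=cv2.INTER_CUBIC))
E
python3 sd.py s33; python3 ptr.py s33
```

```text
t 35.4 [0.5198 0.0537 0.2912] yaw -2.5 F [0.9 0.1 0.2] T [ 0.011 -0.02   0.001] open 0.701 q6 -2.8 tau6 0.001
s33 1 [(np.float64(-56.0), np.float64(22.7), 4), (np.float64(-47.7), np.float64(34.4), 6)]
s33 2 [(np.float64(110.6), np.float64(25.5), 4), (np.float64(141.9), np.float64(32.2), 4)]
s33 3 [None, None]
s33 4 [(np.float64(-157.0), np.float64(21.2), 5), (np.float64(-132.1), np.float64(35.7), 6)]
```

View pics/w33d.png

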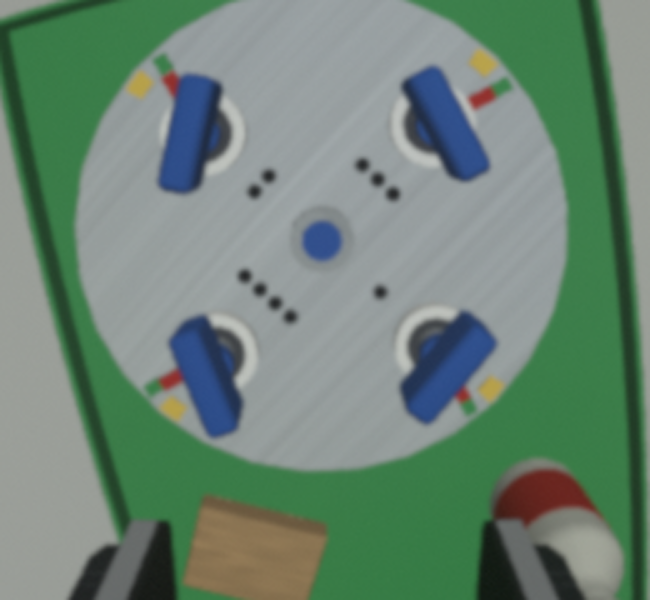

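View pics/s33.png

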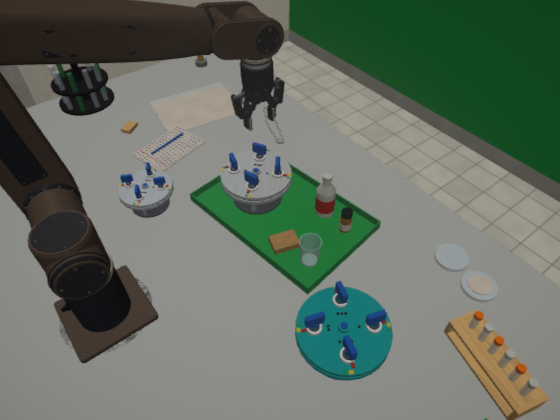

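All four pointers line up with their green marks: in the enlarged wrist crop knob 1 is at (463,395), 2 at (172,82), 3 at (482,98) and 4 at (172,380). The bottle, vial, beaker and box stand where they did at the start, and the gripper is well clear.

```bash
python3 -c "
from plant import *
print(ticket.sign_off())"
```

```text
the job is handed in; nothing more can be done
None
```

I tightened all four knobs on the larger steel holder in the tray and handed the job in at about 35 s, well inside the 72 s limit. The sign-off reports no verdict, so what follows is from my own checks.

- **First pass (1-2-3-4):** Each knob was turned until the torque rose to about 0.3 N m and its pointer was beside the yellow patch. The pointers I re-read after release (1 and 4 directly, 2 a little later) had not sprung back. Pointer 3 I saw on yellow in the wrist picture only.
- **Second pass (same order):** Each knob was turned against its dead stop, with wrist torque between 0.58 and 0.90 N m.
- **Last wrist picture:** All four pointers are in line with their green marks, and the gripper is open and clear with almost no force on it.
- **Last side picture:** The bottle, vial, beaker and box look unmoved and upright. I judged this by eye and did not re-measure their positions.

**Disagreement between checks:** The side camera gave swings of about 32° for knobs 1 and 2 and 39° for knob 4, where 34.4° is expected. At that camera's resolution a pointer is only a few pixels. Pointer 3 was hidden from the side camera, so it rests on the wrist pictures and the torque.

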